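# Refit the tablet feeder's cover

### The job

Put the loose dark metal cover back on the tablet feeder: hook one of its short edges under the blue lip at the low end of the sloping seat, then turn the other edge down until the cover lies flat in the recess. Then push the orange keeper fully forward over the cover's upper edge to lock it, let go, and leave the bottles, jar, cup and spatula where they are.

Things in the scene. Friction and masses are not known exactly. Their poses are not given: they have to be found in the camera images.
- cover_grip (a point): Loose cover: dark metal plate 160 (x) x 120 (y) x 5 mm, about 0.35 kg, flat on the counter at first, x axis within 0.6 rad of straight ahead. In its middle a blue upright fin to grip: 16 mm thick (x), 60 wide (y), 45 tall above the plate. Point: in the fin, 28 mm above the plate's underside; z = plate normal, fin side. Symmetric: either 120 mm edge may be hooked.
- seat: Cover seat of the fixed steel tablet feeder: recess sloping 25 deg, falling towards the robot. Origin: its centre, in the plane of the ledges that carry the cover, 95 mm above the counter. x up the slope, y across, z outward normal. Recess x -84 to +84 mm, y -65 to +65, cheeks 10 mm high, head block above x=84 is 8 mm high. Seated, cover_grip is at (0,0,28) mm here, within the play.
- lip (a point): Free edge of the blue lip over the seat's low end, mid-width, on its underside: seat x=-66, z=14 mm. The lip is 3 mm thick, full width, and overhangs the recess by 18 mm from the stop wall at x=-84. Lip to head block is 150 mm, less than the cover: slide its low edge under the lip with the cover 10 to 18 deg steeper than the seat, then turn the high edge down. Axes are the feeder's, z up.
- keeper_grip (a point): Keeper's orange upright fin, 12 mm thick along the seat's x, 36 wide, 32 tall along the seat's normal, on a 38 mm wide brass plate sliding on the head block. Point: on its centre line, 13 mm below its top, 19 mm above the brass; axes as the seat's. Fully back it is at (124,0,33) mm in the seat frame. Guides beside it are 16 mm above the ledge plane; nothing stands behind it.
- keeper (a joint): Keeper travel, m: 0 = fully back (up the slope), 0.030 = fully forward (along the seat's -x, towards the robot). Friction about 2 N, stays where left. Its brass tongue passes 4 mm above a seated cover; tip at seat x = 92 mm less the travel. Starts within 0.006 of fully back, out of the cover's way.
- bottle_a_mid (a point): Bystander, leave standing where it is: white tablet bottle with white cap, 52 mm across, 85 mm tall; this point is half-way up on its axis.
- bottle_b_mid (a point): Bystander, leave standing where it is: white tablet bottle with blue cap, 56 mm across, 100 mm tall; this point is half-way up on its axis.
- bottle_c_mid (a point): Bystander, leave standing where it is: white tablet bottle with white cap, 52 mm across, 85 mm tall; this point is half-way up on its axis.
- amber_jar_mid (a point): Bystander, leave standing where it is: amber jar with black cap, 64 mm across, 100 mm tall; this point is half-way up on its axis.
- cup_mid (a point): Bystander, leave standing where it is: steel cup, 72 mm across, 70 mm tall; this point is half-way up on its axis.
- spatula_grip (a point): Bystander, leave standing where it is: grey spatula, 170 mm long, lying on the counter; this point is in its handle.
There are look-alikes about, which are no part of the job. What is shaped like the part that bears cover_grip but white is not meant.

How it is judged:
By the outcome, as a careful person would: the job done as asked, in the order asked, and still so for the second after the job is handed in, with the robot touching nothing.
It also fails if it takes over 61 s, if anything falls off the work surface, if the arm or the gripper's body presses on something with over 40 N, if the wrist force passes 120 N, or if a joint passes its speed limit or range.

### The arm

A 6-joint arm with a two-finger parallel gripper is mounted at the origin on the work surface. World frame = base frame: x ahead of the robot, y to its left, z up, the work surface at z = 0. Lengths are in m, angles in degrees, forces in N, time in s.
With the tool pointing down it reaches from about 0.35 to 0.875 m from the base axis. Payload 4.2 kg.
Tool frame: the origin (TCP) lies at the very end of the fingers, on their centre line; the grasp point (between the pads) lies 19 mm behind it; z points along the fingers, y is the direction in which the jaws open and shut (so a half turn about z gives the same grasp; the last joint's range is limited). The gripper opens to 87 mm and grips with 3 to 60 N. Pads are 19 mm wide; open, the fingers measure 117 mm over their backs; the gripper's body (75 mm by 190 mm) begins 51 mm behind the grasp point.
Start: joints at [84.03, 22.042, 0.453, 0, -68.411, -14.817], TCP at [0.222, 0.584, 0.223] pointing down, gripper open.
Joint ranges: [-179.83, 179.83], [-69.29, 118.12], [-61.27, 80.66], [-181.25, 117.63], [-171.15, -9.14], [-177.46, 177.46]. Speed limits (degrees/s): [159.86, 159.86, 180, 180, 180, 180].

### API

Orientations are given as a 3x3 rotation matrix whose columns are the frame's x, y, z axes.
In Python, from station import r, imaging gives the robot as it stands. The module is installed in compiled form; this text tells all that it offers.
- The arm moves only by the tool move_arm, never from a script. Its argument "motion" is one flat list of numbers, 7 for each row, row after row: the shift along the tool's x, y, z in units of 40 mm (1.0 is 40 mm), then the turn, a rotation vector about the tool's x, y, z in units of 5 degrees (1.0 is 5 degrees), then the gripper's target within -1 to 1 (shut at 1, half-way at 0, fully open at -1). In form: [dx, dy, dz, wx, wy, wz, gripper, dx, dy, dz, wx, wy, wz, gripper, ...]. A call has 1 to 20 rows; each row is the pose to reach, as a shift and turn from the pose measured when the call began, along the tool's axes at that moment; what a row does not reach only later rows make up. A row lasts 1/12 s, in which the tool goes at most 41.7 mm and 7.16 degrees, less where a joint would pass 70% of its speed; a pose out of reach is approached as far as the arm can. A call with a gripper value outside its range is refused whole. The fingers move at their own pace and stop on an object; the grip force is fixed at half the most. Time passes only in rows, so rows that repeat a pose let the fingers close. It gives the time, the measured TCP pose, the force and the opening at its end, in the units of the state.
- r.sense(): the state, without advancing time (a new reading comes with each control period).
- imaging.capture(name): name is "scene" or "top" or "wrist"; returns the picture (420x560x3 uint8, blue, green, red); there is no depth.
- imaging.camera_params(name): a dict with "intrinsics" (3x3 intrinsics, pixels), "world_from_camera" (4x4, takes a point from camera to world coordinates). Camera axes: x right, y down, z forward; pixel columns grow to the right and rows downward; lengths in m; the calibration is good to about 2 mm. A picture is of the moment at which its call begins: read the wrist's pose just before it. camera_params takes no time and is no camera call; for the wrist camera it gives the pose at the moment of the call.
- r.finish_job(): hands the job in, once; it reports no verdict.
The state is a dict: "time_s": time; "joints": joint angles; "joint_velocities": joint speeds; "effort": joint torques, N m; "tcp_pos": TCP position; "ee_rot": TCP orientation; "wrist_force": force on the tool from outside, world axes, zero at the start; "moment": the same for the moment, N m; "gripper_width": opening from 0.0 (shut) to 1.0 (fully open).
Only numpy, scipy, OpenCV 4.12 (cv2) and the standard library are available. Lean on these libraries where they do the work, as an engineer would, in place of code of your own. Each camera call takes 0.05 s, during which the arm holds its last target.

## Working session

There is one attempt and no reset: what is moved stays moved. The work goes in short steps, Python scripts to look and compute and a tool call to move; the robot and the scene stay as the last step left them, time stands still between calls to the robot, and variables do not carry over. Pictures are saved under pics/ and viewed, and the job is handed in when it is done.

Besides the shell and the picture viewer there is one more tool, called by a JSON object that holds its "name" and its "arguments". move_arm: Moves the arm, as the interface text tells. Its arguments: {"type":"object","properties":{"motion":{"type":"array","items":{"type":"number"}}},"required":["motion"]}

```bash
mkdir -p pics
python3 - <<'E'
from station import r, imaging
import cv2
s=r.sense(); print(s)
for n in("scene","top","wrist"):
    p=imaging.camera_params(n); print(n,p)
    cv2.imwrite(f"pics/{n}0.png",imaging.capture(n))
E
```

```text
{'time_s': 0.0, 'joints': array([ 8.40284056e+01,  2.20916691e+01,  3.80264774e-01, -2.89009468e-02,
       -6.84125915e+01, -1.48173841e+01]), 'joint_velocities': array([ 0.00243372,  0.0993835 ,  0.00497895, -0.05816405, -0.11573195,
       -0.00161255]), 'effort': array([ 4.36150804e-04, -3.90663385e+01,  1.87401921e+01,  4.21971291e+00,
        1.10018224e-02, -1.91658751e-04]), 'tcp_pos': array([0.22158949, 0.58375154, 0.2214536 ]), 'ee_rot': array([[ 9.34827937e-01, -3.55100338e-01, -6.91632287e-04],
       [-3.55100998e-01, -9.34825575e-01, -2.10355010e-03],
       [ 1.00415801e-04,  2.21205671e-03, -9.99997548e-01]]), 'wrist_force': array([-0.67166434,  1.39487159,  0.20472969]), 'moment': array([ 0.00404566, -0.00093749,  0.01378401]), 'gripper_width': 0.9995983843791874}
scene {'intrinsics': array([[453.62979875,   0.        , 269.58223719],
       [  0.        , 453.62979875, 217.3989301 ],
       [  0.        ,   0.        ,   1.        ]]), 'world_from_camera': array([[-0.61543391,  0.54899596, -0.565548  ,  1.31004894],
       [ 0.78803305,  0.41433351, -0.45533685,  0.
[... 510 characters left out ...]
.91028021e-04, -7.95661181e-02, -9.96829351e-01,
         1.77887669e+00],
       [ 0.00000000e+00,  0.00000000e+00,  0.00000000e+00,
         1.00000000e+00]])}
wrist {'intrinsics': array([[357.97183771,   0.        , 281.84068386],
       [  0.        , 357.97183771, 212.32904005],
       [  0.        ,   0.        ,   1.        ]]), 'world_from_camera': array([[-3.55246058e-01, -8.94766749e-01, -2.70541499e-01,
         2.95353744e-01],
       [-9.34772681e-01,  3.40203931e-01,  1.02280591e-01,
         5.56434948e-01],
       [ 5.22008919e-04,  2.89229579e-01, -9.57259619e-01,
         3.82677454e-01],
       [ 0.00000000e+00,  0.00000000e+00,  0.00000000e+00,
         1.00000000e+00]])}
```

View pics/scene0.png

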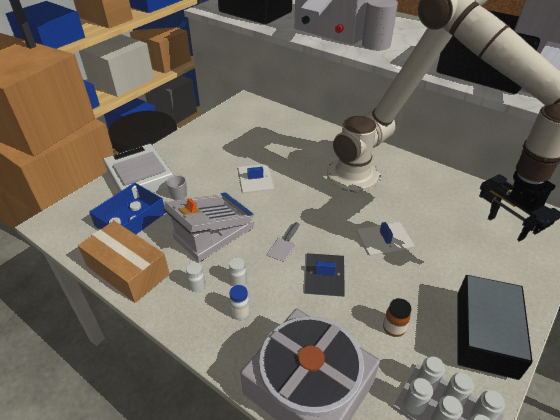

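View pics/top0.png

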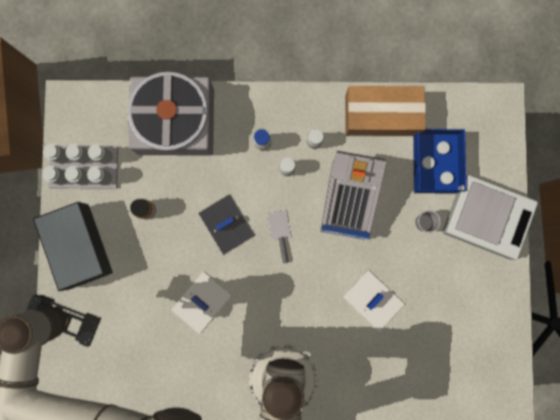

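View pics/wrist0.png

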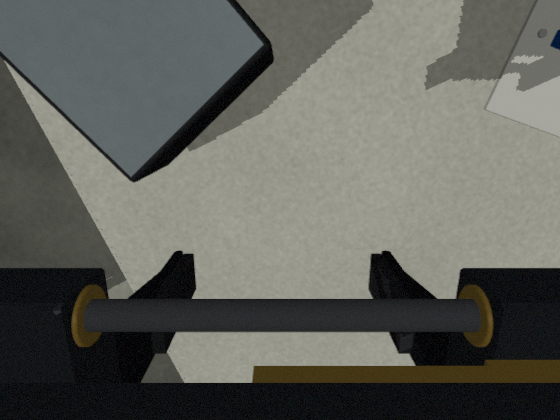

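Top view: the dark cover with its blue fin is at about (226,224), the feeder at (353,195) with its blue lip at (347,234), and the keeper at (358,171). The white covers at (201,302) and (373,300) are the look-alikes. Next I'll zoom in.

```bash
cat > h.py <<'E'
import numpy as np, cv2
from station import r, imaging
def ray(p,uv):
    K,T=p["intrinsics"],p["world_from_camera"]
    d=T[:3,:3]@np.linalg.solve(K,[uv[0],uv[1],1.]); return T[:3,3],d/np.linalg.norm(d)
def onz(p,uv,z):
    o,d=ray(p,uv); return o+d*(z-o[2])/d[2]
def tri(obs):
    A=np.zeros((3,3));b=np.zeros(3)
    for p,uv in obs:
        o,d=ray(p,uv);M=np.eye(3)-np.outer(d,d);A+=M;b+=M@o
    x=np.linalg.solve(A,b)
    e=[np.linalg.norm((np.eye(3)-np.outer(d,d))@(x-o)) for o,d in (ray(p,uv) for p,uv in obs)]
    return x,e
def proj(p,X):
    T=np.linalg.inv(p["world_from_camera"]);c=T[:3,:3]@np.asarray(X)+T[:3,3];u=p["intrinsics"]@c;return u[:2]/u[2]
def crop(img,x0,y0,w,h,k,name):
    c=cv2.resize(img[y0:y0+h,x0:x0+w],None,fx=k,fy=k,interpolation=cv2.INTER_CUBIC)
    for i in range(0,w,10):
        cv2.putText(c,str(x0+i) if i%20==0 else "|",(i*k,8),0,.35,(0,255,0),1)
    for j in range(0,h,10):
        cv2.putText(c,str(y0+j) if j%20==0 else "-",(0,j*k+4),0,.35,(0,255,0),1)
    cv2.imwrite(f"pics/{name}.png",c)
E
python3 - <<'E'
from h import *
t=cv2.imread("pics/top0.png");s=cv2.imread("pics/scene0.png")
crop(t,310,140,90,110,5,"tf");crop(t,190,185,75,75,6,"tc")
crop(s,155,180,110,85,6,"sf");crop(s,295,245,60,60,6,"sc")
E
```

```text
(no output)
```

View pics/tf.png

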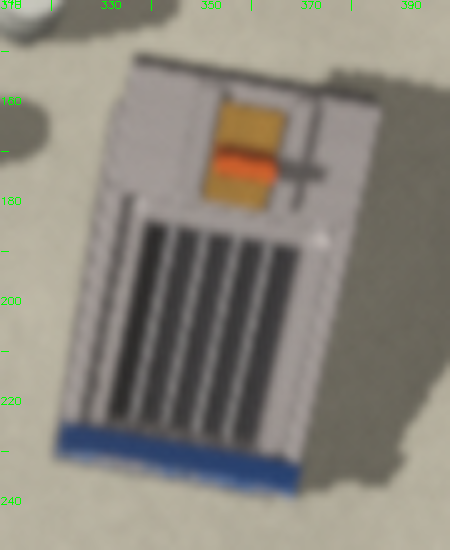

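View pics/tc.png

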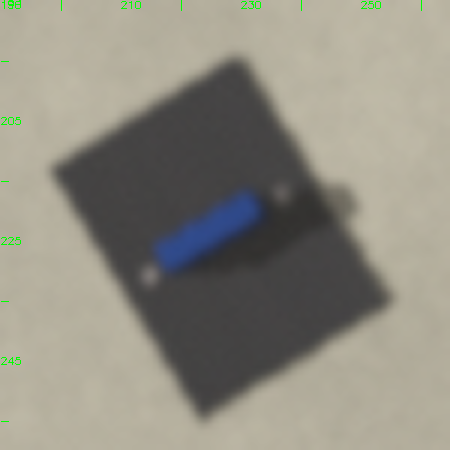

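View pics/sf.png

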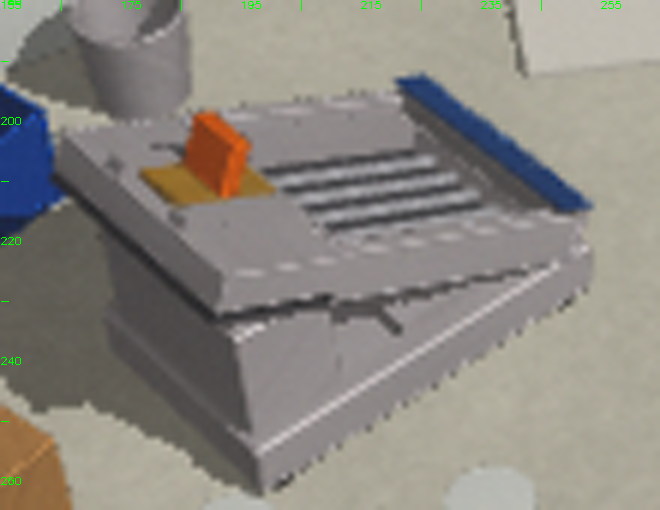

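View pics/sc.png

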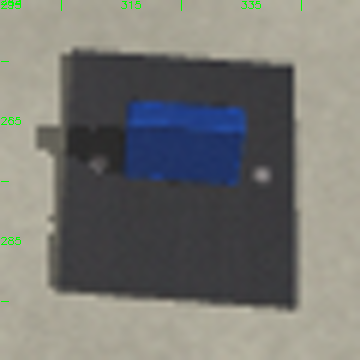

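```bash
cat > fit0.py <<'E'
from h import *
from scipy.optimize import least_squares
def u(x0,y0,k,px,py): return ((px+.5)/k-.5+x0,(py+.5)/k-.5+y0)
T=imaging.camera_params("top");S=imaging.camera_params("scene")
tf=lambda a,b:u(310,140,5,a,b);tc=lambda a,b:u(190,185,6,a,b);sf=lambda a,b:u(155,180,6,a,b);sc=lambda a,b:u(295,245,6,a,b)
# cover: local corner order front-left etc
c=np.array([[80,60,5],[80,-60,5],[-80,60,5],[-80,-60,5]])/1e3
if 1:
    tt=[tc(53,172),tc(240,57),tc(204,417),tc(392,300)]
    ss=[sc(298,308),sc(50,290),sc(292,66),sc(63,50)] 
    def pose(q): a=q[2];R=np.array([[np.cos(a),-np.sin(a),0],[np.sin(a),np.cos(a),0],[0,0,1]]);return R,np.array([q[0],q[1],q[3]])
    for perm in ([0,1,2,3],[1,3,0,2],[3,2,1,0],[2,0,3,1]):
      def res(q):
        R,t=pose(q);o=[]
        for i in range(4):
            X=R@c[i]+t;o+=list(proj(T,X)-tt[i])+list(proj(S,X)-ss[perm[i]])
        return o
      f=least_squares(res,[.38,.18,.5,0]);print(perm,f.x,np.degrees(f.x[2]),f.cost);print(np.round(f.fun,1) if f.cost<30 else '')
# feeder
h=np.radians(25)
def fpose(q):
    a=q[2];Rz=np.array([[np.cos(a),-np.sin(a),0],[np.sin(a),np.cos(a),0],[0,0,1]])
    Ry=np.array([[np.cos(h),0,-np.sin(h)],[0,1,0],[np.sin(h),0,np.cos(h)]])
    return Rz@Ry,np.array(q[:2].tolist()+[q[3]])
W=.075
pts=[([-.066,W,.017],T,tf(65,424)),([-.066,-W,.017],T,tf(300,462)),
([-.066,W,.017],S,sf(588,208)),([-.066,-W,.017],S,sf(425,75))]
# bottom edge of the lip omitted: extent uncertain
def fr(q):
    R,t=fpose(q);return np.concatenate([proj(p,R@np.array(X)+t)-uv for X,p,uv in pts])
f=least_squares(fr,[.5,-.18,-.1,.095]);print("feeder",f.x,np.degrees(f.x[2]),f.fun.round(1))
for n,a,b in(("keeper fin top-mid?",tf(246,158),sf(225,130)),):
    print(n,tri([(T,a),(S,b)]))
R,t=fpose(f.x);print("keeper back",R@[.124,0,.033]+t)
for n,uv,z in(("a/c",(315,138),.085),("b",(262,137),.1),("c",(288,166),.085),("jar",(140,209),.1),("cup",(428,221),.07),("spat",(282,240),0)):
    print(n,onz(T,uv,z).round(3))
E
python3 fit0.py
```

```text
[0, 1, 2, 3] [ 0.49509703  0.18598345  0.56440107 -0.00550247] 32.33779903588352 2.014768261123763
[ 0.1 -0.6 -0.3 -0.4  0.2 -0.7  1.  -0.2  0.4  0.2 -0.3  0.2  0.5  0.1
  1.   0.5]
[1, 3, 0, 2] [ 0.49218626  0.18393348 -0.11219972 -0.01468576] -6.428570431597738 1987.5029073594974

[3, 2, 1, 0] [ 0.4832442   0.17902853  0.48704333 -0.02862165] 27.905527137065995 6192.344062569613

[2, 0, 3, 1] [ 0.49161579  0.18447514  1.23607407 -0.01419137] 70.8218276205277 2013.1499587741237

feeder [ 0.54099121 -0.20112734 -0.17072197  0.09422013] -9.781648597869038 [-1.8  0.8 -1.4  1.7 -1.9 -0.6 -2.5  0.3]
keeper fin top-mid? (array([ 0.64076522, -0.21912468,  0.19017153]), [np.float64(0.001694943384597919), np.float64(0.0016949433845978858)])
keeper back [ 0.63799595 -0.21785097  0.17653295]
a/c [ 0.763 -0.097  0.085]
b [0.762 0.07  0.1  ]
c [ 0.673 -0.012  0.085]
jar [0.533 0.445 0.1  ]
cup [ 0.504 -0.454  0.07 ]
spat [0.443 0.005 0.   ]
```

```bash
cat > go.py <<'E'
from h import *
from scipy.spatial.transform import Rotation as Ro
def rel(p,R,s=None):
    s=s or r.sense();R0=s["ee_rot"]
    print("dxyz",(R0.T@(np.array(p)-s["tcp_pos"])/.04).round(3),"w",(Ro.from_matrix(R0.T@R).as_rotvec(degrees=True)/5).round(3),"t",round(s["time_s"],2),"F",s["wrist_force"].round(1),"g",round(s["gripper_width"],3),"tcp",s["tcp_pos"].round(4))
def Rtool(yaw,pitch=0):
    # tool: y=-X, x=-Y, z=-Z of object frame with heading yaw(deg), slope pitch (x rising)
    F=Ro.from_euler('z',yaw,degrees=True)*Ro.from_euler('y',-pitch,degrees=True)
    return F.as_matrix()@np.array([[0,-1,0],[-1,0,0],[0,0,-1.]])
E
python3 -c "
from go import *
rel([.495,.186,.25],Rtool(32.3))
rel([.52,-.20,.33],Rtool(-9.8))
"
```

```text
dxyz [ 9.921  6.874 -0.695] w [ 1.800e-02 -7.000e-03  7.381e+00] t 0.15 F [ 0.5 -0.   0.7] g 1.002 tcp [0.2216 0.5839 0.2217]
dxyz [13.931 15.677 -2.679] w [ 1.5000e-02 -1.4000e-02  1.5801e+01] t 0.15 F [ 0.5 -0.   0.7] g 1.002 tcp [0.2216 0.5839 0.2217]
```

{"name": "move_arm", "arguments": {"motion": [9.92, 6.87, -0.7, 0, 0, 7.38, -1, 9.92, 6.87, -0.7, 0, 0, 7.38, -1, 9.92, 6.87, -0.7, 0, 0, 7.38, -1, 9.92, 6.87, -0.7, 0, 0, 7.38, -1, 9.92, 6.87, -0.7, 0, 0, 7.38, -1, 9.92, 6.87, -0.7, 0, 0, 7.38, -1, 9.92, 6.87, -0.7, 0, 0, 7.38, -1, 9.92, 6.87, -0.7, 0, 0, 7.38, -1, 9.92, 6.87, -0.7, 0, 0, 7.38, -1, 9.92, 6.87, -0.7, 0, 0, 7.38, -1, 9.92, 6.87, -0.7, 0, 0, 7.38, -1, 9.92, 6.87, -0.7, 0, 0, 7.38, -1, 9.92, 6.87, -0.7, 0, 0, 7.38, -1, 9.92, 6.87, -0.7, 0, 0, 7.38, -1]}}

```text
time_s: 1.32
tcp_pos: [0.4954, 0.1849, 0.2498]
ee_rot: [[0.532, -0.847, -0.001], [-0.847, -0.532, -0.002], [0.001, 0.002, -1.0]]
wrist_force: [-0.3, -0.3, -0.0]
gripper_width: 0.999
```

```bash
cat > wsnap.py <<'E'
import sys,json
from go import *
n=sys.argv[1];s=r.sense();p=imaging.camera_params("wrist");im=imaging.capture("wrist")
cv2.imwrite(f"pics/{n}.png",im);json.dump({k:v.tolist() for k,v in p.items()},open(f"pics/{n}.json","w"))
print(s["tcp_pos"],s["joints"].round(1),s["joint_velocities"].round(2))
E
python3 wsnap.py w1; python3 -c "
from go import *
rel([.52,-.20,.33],Rtool(-9.8))"
```

```text
[0.49540788 0.18490497 0.24980601] [ 38.1  11.6 -10.4   0.  -68.1  -6. ] [ 2.56 -0.31 -0.46 -0.31  0.01 -0.24]
dxyz [ 8.494  4.617 -1.989] w [ 0.018 -0.017  8.406] t 1.37 F [ 0.2 -0.4 -0.8] g 0.998 tcp [0.4949 0.1858 0.2498]
```

View pics/w1.png

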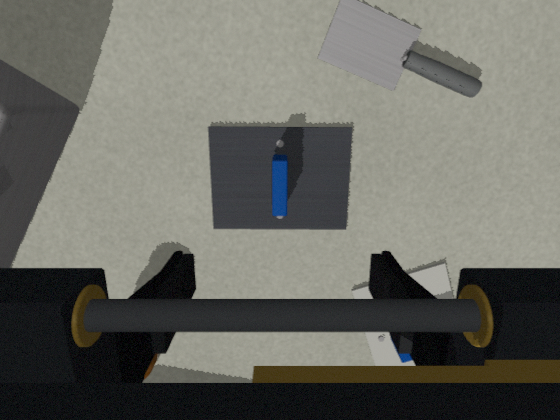

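The cover shows square to the jaws, with corners (209,127), (353,127), (347,229), (214,229) and the fin at about (280,185). The feeder view is next.

{"name": "move_arm", "arguments": {"motion": [8.5, 4.62, -2, 0, 0, 8.4, -1, 8.5, 4.62, -2, 0, 0, 8.4, -1, 8.5, 4.62, -2, 0, 0, 8.4, -1, 8.5, 4.62, -2, 0, 0, 8.4, -1, 8.5, 4.62, -2, 0, 0, 8.4, -1, 8.5, 4.62, -2, 0, 0, 8.4, -1, 8.5, 4.62, -2, 0, 0, 8.4, -1, 8.5, 4.62, -2, 0, 0, 8.4, -1, 8.5, 4.62, -2, 0, 0, 8.4, -1, 8.5, 4.62, -2, 0, 0, 8.4, -1, 8.5, 4.62, -2, 0, 0, 8.4, -1, 8.5, 4.62, -2, 0, 0, 8.4, -1, 8.5, 4.62, -2, 0, 0, 8.4, -1]}}

```text
time_s: 2.45
tcp_pos: [0.52, -0.1987, 0.3299]
ee_rot: [[-0.168, -0.986, -0.002], [-0.986, 0.168, -0.001], [0.001, 0.002, -1.0]]
wrist_force: [0.3, 1.1, 0.2]
gripper_width: 1.0
```

```bash
python3 wsnap.py w2; python3 -c "
from go import *
rel([.52,-.10,.33],Rtool(-9.8))"
```

```text
[ 0.51998918 -0.19871869  0.32990385] [ -4.2  12.2   1.7   0.1 -79.7  -5.5] [ 0.82 -0.3  -0.18  0.23 -0.05  0.13]
dxyz [-2.428  0.413 -0.003] w [ 0.022 -0.017  0.032] t 2.5 F [-0.2 -0.2  0.6] g 0.996 tcp [ 0.52   -0.1985  0.33  ]
```

View pics/w2.png

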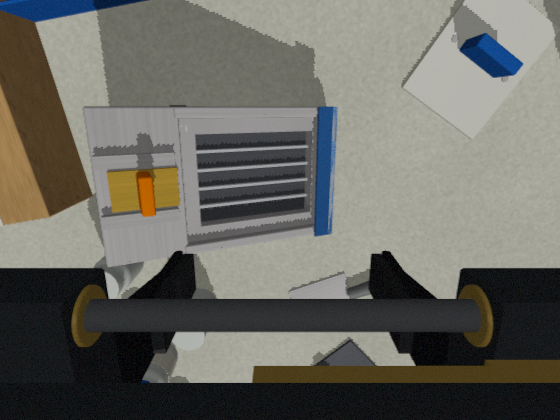

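{"name": "move_arm", "arguments": {"motion": [-2, 0, 0, 0, 0, 0, -1, -2, 0, 0, 0, 0, 0, -1, -2, 0, 0, 0, 0, 0, -1, -2, 0, 0, 0, 0, 0, -1]}}

```text
time_s: 2.83
tcp_pos: [0.5335, -0.1164, 0.3299]
ee_rot: [[-0.162, -0.987, -0.002], [-0.987, 0.162, -0.001], [0.001, 0.002, -1.0]]
wrist_force: [-0.1, 1.0, -0.0]
gripper_width: 0.999
```

```bash
python3 wsnap.py w3
python3 - <<'E'
from h import *
for n,b in(("w2",(75,95,275,180)),("w3",(75,5,275,180))):
    im=cv2.imread(f"pics/{n}.png");x,y,w,h=b;crop(im,x,y,150,h,4,n+"L");crop(im,x+110,y,165,h,4,n+"R")
E
```

```text
[ 0.53349838 -0.11640119  0.32987479] [  4.7  11.1   0.3   0.  -79.4 -14. ] [-2.78  0.08  0.34  0.49 -0.2   0.55]
```

View pics/w2L.png

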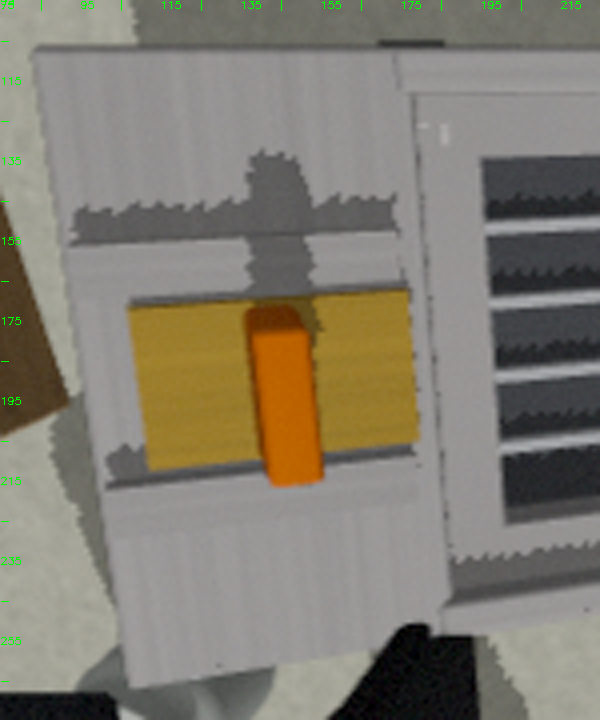

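View pics/w2R.png

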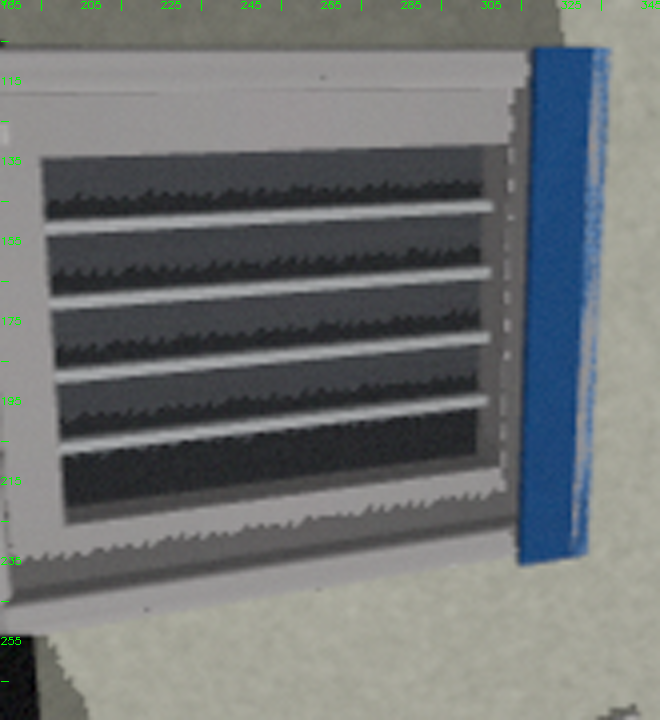

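View pics/w3L.png

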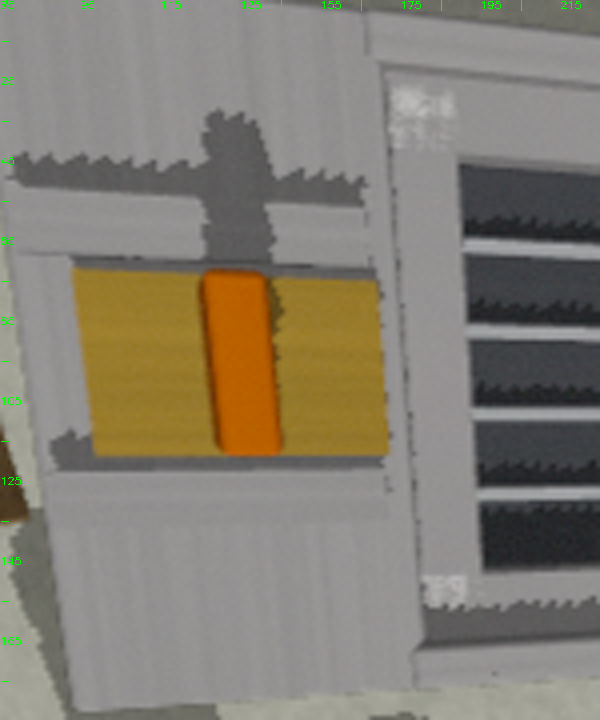

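View pics/w3R.png

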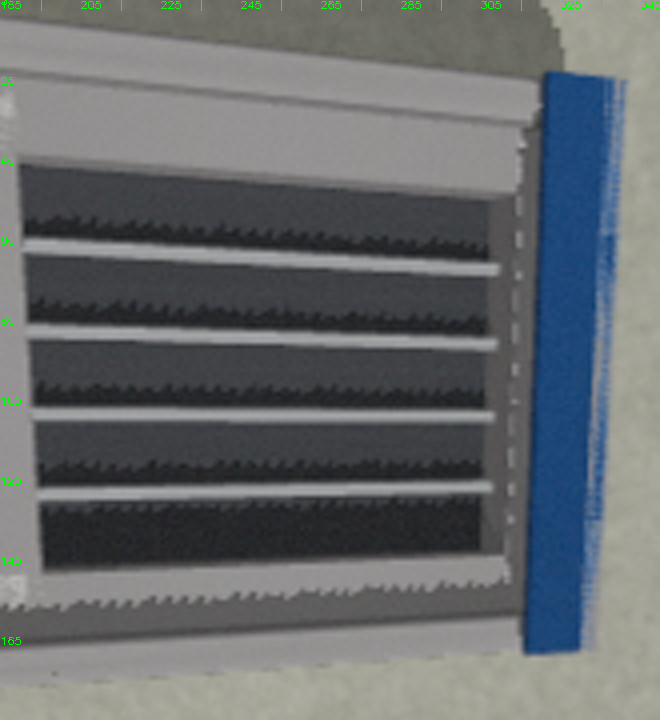

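```bash
cat > fit1.py <<'E'
from fit0 import *
import json
L=lambda n:{k:np.array(v) for k,v in json.load(open(f"pics/{n}.json")).items()}
w1,w2,w3=L("w1"),L("w2"),L("w3")
print("---fit1")
a2=lambda a,b:u(75,95,4,a,b);b2=lambda a,b:u(185,95,4,a,b);a3=lambda a,b:u(75,5,4,a,b);b3=lambda a,b:u(185,5,4,a,b)
def obs(q):
    W,d=q[4],q[5]
    return [((-.066,-W,.017),w2,b2(531,48)),((-.066,W,.017),w2,b2(519,565)),((-.066,-W,.017),w3,b3(546,72)),((-.066,W,.017),w3,b3(524,655)),
 ((.084,-.065,.009),w2,a2(415,93)),((.084,.065,.009),w2,a2(448,603)),((.084,-.065,.009),w3,a3(384,66)),((.084,.065,.009),w3,a3(420,645)),
 ((.092-d,-.019,.014),w2,a2(407,290)),((.092-d,.019,.014),w2,a2(418,443)),((.092-d,-.019,.014),w3,a3(376,280)),((.092-d,.019,.014),w3,a3(388,455)),
 ((.118-d,-.018,.046),w2,a2(305,327)),((.118-d,.018,.046),w2,a2(322,478)),((.130-d,-.018,.046),w2,a2(253,330)),((.130-d,.018,.046),w2,a2(270,485)),
 ((.118-d,-.018,.046),w3,a3(268,270)),((.118-d,.018,.046),w3,a3(280,450)),((.130-d,-.018,.046),w3,a3(205,270)),((.130-d,.018,.046),w3,a3(222,453))]
def fr(q):
    R,t=fpose(q);return np.concatenate([proj(p,R@np.array(X)+t)-uv for X,p,uv in obs(q)])
f=least_squares(fr,[.54,-.2,-.17,.095,.075,.003],loss='soft_l1');R,t=fpose(f.x)
print(f.x.round(4),np.degrees(f.x[2]));print(fr(f.x).reshape(-1,2).round(1).tolist())
# independent triangulation
for n,a,b in(("lip-y",b2(531,48),b3(546,72)),("lip+y",b2(519,565),b3(524,655)),("fin",a2(288,405),a3(243,361))):
    x,e=tri([(w2,a),(w3,b)]);print(n,x.round(4),np.round(e,4),(R.T@(x-t)).round(4))
# cover
tt=[(208.5,126.5),(353,126.5),(347,229),(214,229)]
cc=np.array([[80,-60,5],[-80,-60,5],[-80,60,5],[80,60,5]])/1e3
fin=np.array([[8,-30,50],[-8,-30,50],[-8,30,50],[8,30,50]])/1e3
def rc(q):
    Rc,tc_=pose([q[0],q[1],q[2],0]);return np.concatenate([proj(w1,Rc@c+tc_)-v for c,v in zip(cc,tt)])
g=least_squares(rc,[.495,.186,.56]);print("cover",g.x,np.degrees(g.x[2]),g.fun.round(1))
Rc,tc_=pose([*g.x,0]);print("fin pred",[proj(w1,Rc@c+tc_).round(1).tolist() for c in fin])
E
python3 fit1.py | sed -n '/---/,$p'
```

```text
---fit1
[ 0.5459 -0.204  -0.1754  0.093   0.0758  0.0022] -10.048929203326146
[[0.6, 0.1], [-0.8, 0.2], [-0.3, 0.2], [-0.6, 0.2], [-0.5, 0.1], [0.8, -0.9], [-0.1, -0.8], [0.9, -0.2], [-0.0, -0.2], [0.2, -0.9], [-0.0, 0.3], [0.2, -0.2], [1.1, -0.6], [0.8, 1.1], [-0.6, -0.3], [-0.4, 1.0], [-0.5, -0.0], [0.9, 1.4], [-0.9, -0.8], [-0.2, 0.7]]
lip-y [ 0.4669 -0.2671  0.0808] [0.0005 0.0005] [-0.0657 -0.076   0.0172]
lip+y [ 0.4923 -0.1176  0.0803] [0.0001 0.0001] [-0.0669  0.0757  0.0172]
fin [ 0.6355 -0.2204  0.186 ] [0. 0.] [ 0.1219 -0.0005  0.0458]
cover [0.49354231 0.18972291 0.5591131 ] 32.03482071535238 [-0.3 -0.1  0.1  0.1  0.2  0.1  0.  -0. ]
fin pred [[272.6, 159.7], [288.5, 159.7], [288.1, 216.5], [273.0, 216.4]]
```

```bash
python3 -c "
from h import *
crop(cv2.imread('pics/w1.png'),200,110,165,130,4,'w1c')"
```

```text
(no output)
```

View pics/w1c.png

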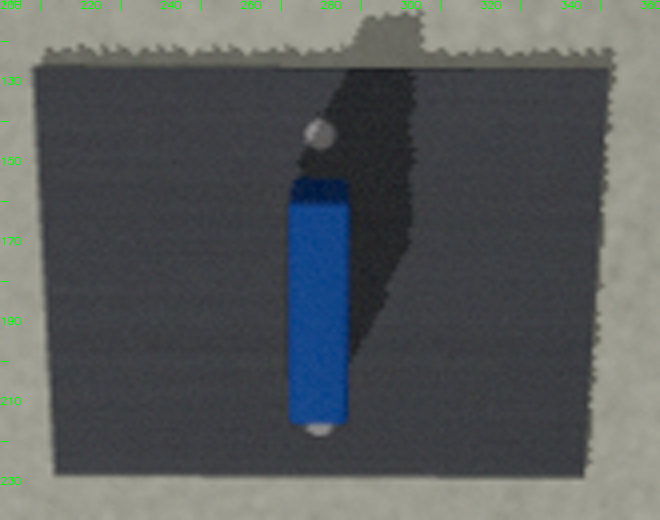

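Both fits are consistent:
- **Seat:** (0.546, -0.204, 0.093), yaw -10.0°, with lip height 17.2 mm against 17 mm nominal. Keeper travel is about 2 mm.
- **Cover:** (0.4935, 0.1897), yaw 32.0°, and the fin is where the fit predicts it.

Next I'll go to the grasp.

```bash
python3 -c "
from go import *
rel([.4935,.1897,.10],Rtool(32.03))"
```

```text
dxyz [-7.426  2.227  5.741] w [ 0.029 -0.009 -8.288] t 2.88 F [ 0.1  0.2 -0.2] g 1.002 tcp [ 0.5334 -0.1176  0.3299]
```

{"name": "move_arm", "arguments": {"motion": [-7.43, 2.23, 5.74, 0, 0, -8.29, -1, -7.43, 2.23, 5.74, 0, 0, -8.29, -1, -7.43, 2.23, 5.74, 0, 0, -8.29, -1, -7.43, 2.23, 5.74, 0, 0, -8.29, -1, -7.43, 2.23, 5.74, 0, 0, -8.29, -1, -7.43, 2.23, 5.74, 0, 0, -8.29, -1, -7.43, 2.23, 5.74, 0, 0, -8.29, -1, -7.43, 2.23, 5.74, 0, 0, -8.29, -1, -7.43, 2.23, 5.74, 0, 0, -8.29, -1, -7.43, 2.23, 5.74, 0, 0, -8.29, -1, -7.43, 2.23, 5.74, 0, 0, -8.29, -1, -7.43, 2.23, 5.74, 0, 0, -8.29, -1, -7.43, 2.23, 5.74, 0, 0, -8.29, -1, -7.43, 2.23, 5.74, 0, 0, -8.29, -1]}}

```text
time_s: 4.05
tcp_pos: [0.4942, 0.189, 0.1013]
ee_rot: [[0.529, -0.849, -0.0], [-0.849, -0.529, -0.0], [-0.0, 0.0, -1.0]]
wrist_force: [-0.3, -0.8, -0.5]
gripper_width: 0.996
```

```bash
python3 wsnap.py w4; python3 -c "
from go import *
rel([.4935,.1897,.010],Rtool(32.03))"
```

```text
[0.49422233 0.18900057 0.10126416] [ 38.5  19.9 -22.4  -0.  -47.7  -6.5] [-0.16 -0.14 -0.06 -0.23  0.14 -0.04]
dxyz [-0.023  0.005  2.282] w [ 0.004  0.003 -0.017] t 4.1 F [-0.8 -0.6 -0. ] g 1.002 tcp [0.4942 0.189  0.1013]
```

View pics/w4.png

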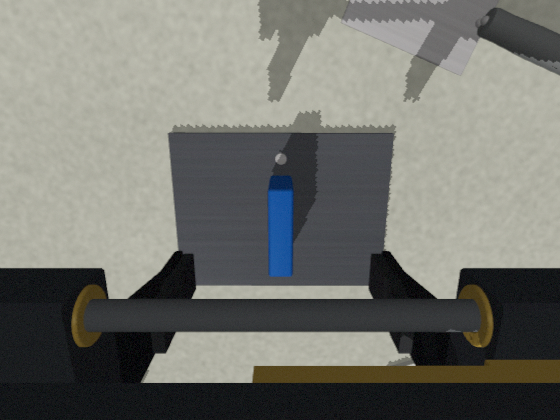

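Run:
```python
from h import *
import json
p={k:np.array(v) for k,v in json.load(open("pics/w4.json")).items()}
a=np.radians(32.03);R=np.array([[np.cos(a),-np.sin(a)],[np.sin(a),np.cos(a)]])
for x,y,z in((-80,-60,5),(80,-60,5),(8,-30,50),(-8,-30,50),(8,30,50),(-8,30,50)):
    q=R@[x/1e3,y/1e3]+[.4935,.1897];print((x,y,z),proj(p,[*q,z/1e3]).round(1))
```

```text
(-80, -60, 5) [395.6 132.8]
(80, -60, 5) [168.4 133.1]
(8, -30, 50) [268.9 189.2]
(-8, -30, 50) [295.2 189.1]
(8, 30, 50) [270.  278.3]
(-8, 30, 50) [294.3 278.3]
```

{"name": "move_arm", "arguments": {"motion": [-0.02, 0, 1, 0, 0, 0, -1, -0.02, 0, 1.8, 0, 0, 0, -1, -0.02, 0, 2.28, 0, 0, 0, -1, -0.02, 0, 2.28, 0, 0, 0, -1, -0.02, 0, 2.28, 0, 0, 0, 1, -0.02, 0, 2.28, 0, 0, 0, 1, -0.02, 0, 2.28, 0, 0, 0, 1, -0.02, 0, 2.28, 0, 0, 0, 1, -0.02, 0, 2.28, 0, 0, 0, 1, -0.02, 0, 2.28, 0, 0, 0, 1, -0.02, 0, 2.28, 0, 0, 0, 1, -0.02, 0, 2.28, 0, 0, 0, 1]}}

```text
time_s: 5.1
tcp_pos: [0.4937, 0.1898, 0.0103]
ee_rot: [[0.529, -0.849, -0.0], [-0.849, -0.529, 0.0], [-0.0, -0.0, -1.0]]
wrist_force: [-1.1, -0.7, -0.1]
gripper_width: 0.477
```

```bash
python3 -c "
from go import *
rel([.4935,.1897,.010],Rtool(32.03))"
```

```text
dxyz [-0.001  0.006  0.007] w [-0.     0.003 -0.016] t 5.1 F [-1.1 -0.7 -0.1] g 0.477 tcp [0.4937 0.1898 0.0103]
```

Still closing. I'll hold so the fingers can finish.

{"name": "move_arm", "arguments": {"motion": [0, 0, 0, 0, 0, 0, 1, 0, 0, 0, 0, 0, 0, 1, 0, 0, 0, 0, 0, 0, 1, 0, 0, 0, 0, 0, 0, 1, 0, 0, 0, 0, 0, 0, 1, 0, 0, 0, 0, 0, 0, 1]}}

```text
time_s: 5.6
tcp_pos: [0.4939, 0.1899, 0.0103]
ee_rot: [[0.529, -0.849, 0.0], [-0.849, -0.529, 0.0], [-0.0, -0.0, -1.0]]
wrist_force: [0.9, -0.1, -0.1]
gripper_width: 0.18
```

{"name": "move_arm", "arguments": {"motion": [0, 0, 0, 0, 0, 0, 1, 0, 0, 0, 0, 0, 0, 1, 0, 0, 0, 0, 0, 0, 1]}}

```text
time_s: 5.85
tcp_pos: [0.4939, 0.1899, 0.0102]
ee_rot: [[0.529, -0.848, 0.0], [-0.848, -0.529, 0.0], [-0.0, -0.0, -1.0]]
wrist_force: [-0.2, -0.0, -0.0]
gripper_width: 0.179
```

```bash
cat > ins.py <<'E'
from go import *
YAW=-10.05;t=np.array([.5459,-.2040,.0938])
Rs=(Ro.from_euler('z',YAW,degrees=True)*Ro.from_euler('y',-25,degrees=True)).as_matrix()
def tgt(xl,zl,th,y=0,h=.0102):
    F=(Ro.from_euler('z',YAW,degrees=True)*Ro.from_euler('y',-25-th,degrees=True)).as_matrix()
    return t+Rs@[xl,y,zl]+F@[.08,0,h],Rtool(YAW,25+th)
def go(*a,**k):
    p,R=tgt(*a,**k);print(a,p.round(4),end=' ');rel(p,R)
E
python3 -c "
from ins import *
go(-.058,.063,14);go(-.058,.003,14);go(-.082,.0015,14);go(-.082,0,0)"
```

```text
(-0.058, 0.063, 14) [ 0.5228 -0.1999  0.1847] dxyz [ 8.651  4.544 -4.365] w [7.439 2.862 8.067] t 5.85 F [-0.2 -0.  -0. ] g 0.179 tcp [0.4939 0.1899 0.0102]
(-0.058, 0.003, 14) [ 0.5478 -0.2043  0.1303] dxyz [ 9.075  4.073 -3.005] w [7.439 2.862 8.067] t 5.85 F [-0.2 -0.  -0. ] g 0.179 tcp [0.4939 0.1899 0.0102]
(-0.082, 0.0015, 14) [ 0.527  -0.2006  0.1188] dxyz [ 8.722  4.465 -2.718] w [7.439 2.862 8.067] t 5.85 F [-0.2 -0.  -0. ] g 0.179 tcp [0.4939 0.1899 0.0102]
(-0.082, 0, 0) [ 0.5399 -0.2029  0.1022] dxyz [ 8.941  4.223 -2.303] w [4.77  1.837 8.264] t 5.85 F [-0.2 -0.  -0. ] g 0.179 tcp [0.4939 0.1899 0.0102]
```

{"name": "move_arm", "arguments": {"motion": [0, 0, -1, 0, 0, 0, 1, 0, 0, -2, 0, 0, 0, 1, 0, 0, -3, 0, 0, 0, 1, 0, 0, -4, 0, 0, 0, 1, 0, 0, -5, 0, 0, 0, 1, 0, 0, -6, 0, 0, 0, 1, 0, 0, -6, 0, 0, 0, 1]}}

```text
time_s: 6.43
tcp_pos: [0.4975, 0.1914, 0.259]
ee_rot: [[0.53, -0.848, 0.015], [-0.848, -0.53, 0.008], [0.001, -0.017, -1.0]]
wrist_force: [1.5, 0.6, -2.2]
gripper_width: 0.18
```

```bash
python3 -c "
from ins import *
go(-.058,.063,14);go(-.058,.003,14);print(r.sense()['joints'].round(1))"; python3 wsnap.py w5
```

```text
(-0.058, 0.063, 14) [ 0.5228 -0.1999  0.1847] dxyz [8.627 4.68  1.789] w [7.254 2.914 8.054] t 6.43 F [ 1.5  0.6 -2.2] g 0.18 tcp [0.4975 0.1914 0.259 ]
(-0.058, 0.003, 14) [ 0.5478 -0.2043  0.1303] dxyz [9.05  4.233 3.157] w [7.254 2.914 8.054] t 6.43 F [ 1.5  0.6 -2.2] g 0.18 tcp [0.4975 0.1914 0.259 ]
[ 38.6  11.1  -9.7   0.2 -68.2  -6.6]
[0.49749697 0.19135379 0.25895528] [ 38.6  11.1  -9.7   0.2 -68.2  -6.6] [ 0.02  3.32 -6.72 -3.25  6.54  0.01]
```

View pics/w5.png

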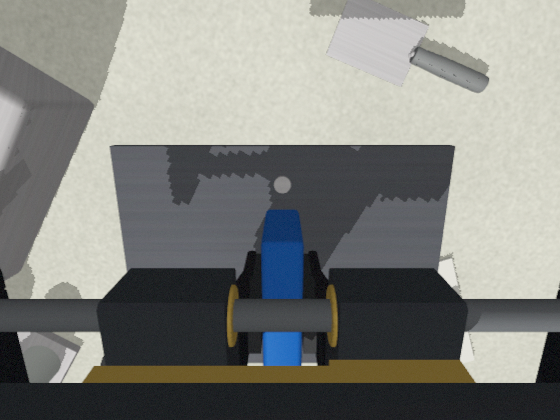

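{"name": "move_arm", "arguments": {"motion": [8.37, 4.95, 0.95, 7.25, 2.91, 8.05, 1, 8.37, 4.95, 0.95, 7.25, 2.91, 8.05, 1, 8.37, 4.95, 0.95, 7.25, 2.91, 8.05, 1, 8.37, 4.95, 0.95, 7.25, 2.91, 8.05, 1, 8.37, 4.95, 0.95, 7.25, 2.91, 8.05, 1, 8.37, 4.95, 0.95, 7.25, 2.91, 8.05, 1, 8.37, 4.95, 0.95, 7.25, 2.91, 8.05, 1, 8.37, 4.95, 0.95, 7.25, 2.91, 8.05, 1, 8.37, 4.95, 0.95, 7.25, 2.91, 8.05, 1, 8.37, 4.95, 0.95, 7.25, 2.91, 8.05, 1, 8.37, 4.95, 0.95, 7.25, 2.91, 8.05, 1, 8.37, 4.95, 0.95, 7.25, 2.91, 8.05, 1, 8.37, 4.95, 0.95, 7.25, 2.91, 8.05, 1, 8.37, 4.95, 0.95, 7.25, 2.91, 8.05, 1, 8.37, 4.95, 0.95, 7.25, 2.91, 8.05, 1]}}

```text
time_s: 7.73
tcp_pos: [0.5032, -0.2045, 0.224]
ee_rot: [[-0.163, -0.782, 0.601], [-0.987, 0.136, -0.091], [-0.01, -0.608, -0.794]]
wrist_force: [-0.0, -0.2, -2.8]
gripper_width: 0.183
```

```bash
python3 -c "
from ins import *
go(-.058,.1,14);go(-.056,.005,14);go(-.082,.002,14);print(r.sense()['joints'].round(1))"; python3 wsnap.py w6; python3 -c "
from h import *
s=imaging.capture('scene');crop(s,140,130,160,130,5,'s6')"
```

```text
(-0.058, 0.1, 14) [ 0.5074 -0.1972  0.2182] dxyz [-0.197  0.032  0.162] w [0.309 0.174 0.032] t 7.73 F [-0.  -0.2 -2.8] g 0.183 tcp [ 0.5032 -0.2045  0.224 ]
(-0.056, 0.005, 14) [ 0.5487 -0.2045  0.1329] dxyz [-0.163  0.495  2.492] w [0.309 0.174 0.032] t 7.73 F [-0.  -0.2 -2.8] g 0.183 tcp [ 0.5032 -0.2045  0.224 ]
(-0.082, 0.002, 14) [ 0.5268 -0.2006  0.1192] dxyz [-0.166  1.146  2.425] w [0.309 0.174 0.032] t 7.73 F [-0.  -0.2 -2.8] g 0.183 tcp [ 0.5032 -0.2045  0.224 ]
[ -4.2  -0.6 -44.4  17.   -9.2 -21.3]
[ 0.50322033 -0.20452724  0.22403781] [ -4.2  -0.6 -44.4  17.   -9.2 -21.3] [ 0.29 -0.65  0.3  -0.44 -0.01  0.43]
```

View pics/w6.png

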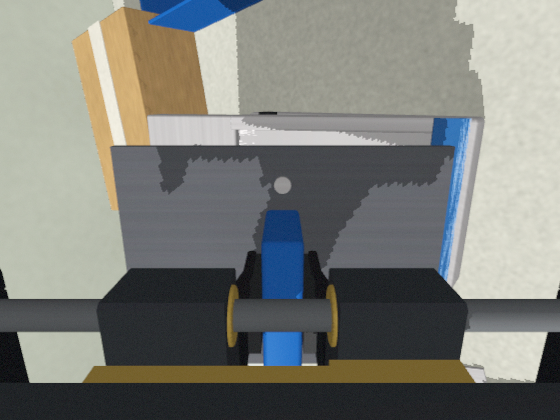

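View pics/s6.png

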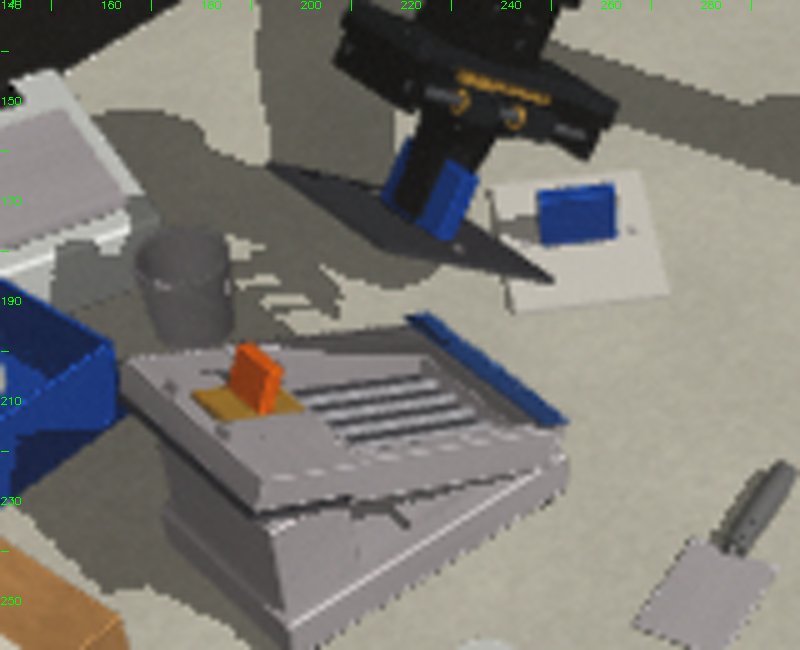

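The wrist stopped at its joint-5 limit (-9.1°), where the tool is nearly in line with the forearm. I'll fit the arm's kinematics from the readings so far to plan a feasible grasp and insertion.

```bash
cat > kin.py <<'E'
import numpy as np
from scipy.spatial.transform import Rotation as Ro
from scipy.optimize import least_squares
def fk(j,k):
    h,d,a1,l2x,l2z,l3x,l3z,L=k
    j=np.radians(j)
    R=Ro.from_euler('z',j[0]).as_matrix();p=R@[a1,d,h]
    R=R@Ro.from_euler('y',j[1]).as_matrix();p=p+R@[l2x,0,l2z]
    R=R@Ro.from_euler('y',-j[2]).as_matrix();p=p+R@[l3x,0,l3z]
    R=R@Ro.from_euler('x',S4*j[3]).as_matrix()@Ro.from_euler('y',-j[4]).as_matrix()
    R=R@Ro.from_euler('x',S6*j[5]).as_matrix();p=p+R@[L,0,0]
    # at zero: tool z = +x ; tool x at j1-90 => -y ; tool y = z x x = x × -y = -z
    return p,R@np.array([[0,0,1],[-1,0,0],[0,-1,0.]])
S4=1;S6=-1
D=[([84.03,22.09,.38,-.03,-68.41,-14.82],[.22159,.58375,.22145]),([38.1,11.6,-10.4,0,-68.1,-6.],[.49541,.18490,.24981]),
([-4.2,12.2,1.7,.1,-79.7,-5.5],[.51999,-.19872,.3299]),([4.7,11.1,.3,0,-79.4,-14],[.5335,-.1164,.32987]),
([38.5,19.9,-22.4,0,-47.7,-6.5],[.49422,.189,.10126]),([38.6,11.1,-9.7,.2,-68.2,-6.6],[.4975,.19135,.25896]),
([-4.2,-.6,-44.4,17,-9.2,-21.3],[.50322,-.20453,.22404])]
R6=np.array([[-0.163,-0.782,0.601],[-0.987,0.136,-0.091],[-0.01,-0.608,-0.794]])
def fitk():
    f=least_squares(lambda k:np.concatenate([fk(j,k)[0]-p for j,p in D]+[1e-3*(k-k0)]),k0:=np.array([.3,-.16,0,0,.4,.4,0,.25]));return f
if __name__=="__main__":
    for a in(1,-1):
        for b in(1,-1):
            S4,S6=a,b;f=fitk();print(a,b,f.x.round(4),f.cost,np.abs(fk(D[-1][0],f.x)[1]-R6).max(),np.abs(f.fun[:21]).max())
    S4,S6=1,-1
E
python3 kin.py
```

```text
1 1 [ 0.2169 -0.1637 -0.031   0.0493  0.5693  0.4045 -0.0052  0.3553] 0.00027406081734049847 0.18054518907805692 0.020066152806869214
1 -1 [ 0.2169 -0.1637 -0.031   0.0493  0.5693  0.4045 -0.0052  0.3553] 0.00027406081734049847 0.52569436886704 0.020066152806869214
-1 1 [ 0.219  -0.1584 -0.0294  0.0423  0.5816  0.4082 -0.0092  0.366 ] 7.058022706304222e-05 0.7035454871919057 0.00836004122822126
-1 -1 [ 0.219  -0.1584 -0.0294  0.0423  0.5816  0.4082 -0.0092  0.366 ] 7.058022706304222e-05 0.0006937870469433689 0.00836004122822126
```

```bash
python3 - <<'E'
import re
s=open('kin.py').read()
s=s.replace("h,d,a1,l2x,l2z,l3x,l3z,L=k","h,d,a1,l2x,l2z,l3x,l3z,L,w,v=k").replace("S4=1;S6=-1","S4=-1;S6=-1")
s=s.replace("R=R@Ro.from_euler('x',S4*j[3]).as_matrix()@Ro","R=R@Ro.from_euler('x',S4*j[3]).as_matrix();p=p+R@[0,w,0];R=R@Ro").replace("p=p+R@[L,0,0]","p=p+R@[L,0,0]+R@Ro.from_euler('x',-S6*j[5]).as_matrix()@[0,0,v]").replace(".4,0,.25]",".4,0,.25,0,0]")
s=s[:s.index("if __name__")]
open('kin.py','w').write(s)
E
python3 - <<'E'
from kin import *
f=fitk();print(f.x.round(4),f.cost);print((f.fun[:21].reshape(-1,3)*1e3).round(1))
E
```

```text
[ 1.350e-01  6.070e-02  1.230e-02  3.000e-04  5.653e-01  4.222e-01
  4.000e-04  2.813e-01 -2.205e-01 -1.320e-02] 3.3303631018665025e-07
[[ 0.   0.1  0. ]
 [-0.1  0.4 -0.2]
 [-0.  -0.2  0.1]
 [-0.2 -0.1 -0.2]
 [-0.  -0.1 -0. ]
 [-0.   0.1  0.3]
 [-0.  -0.   0. ]]
```

Run:
```python
from kin import *
import kin
for free in ([0,1,4,5,7,8],[0,4,5,7,8],[0,1,2,4,5,7,8],[0,1,4,5,7,8,9]):
    def full(q):
        k=np.zeros(10);k[free]=q;return k
    f=least_squares(lambda q:np.concatenate([fk(j,full(q))[0]-p for j,p in D]),np.array([.13,.06,0,0,.56,.42,0,.28,-.22,0])[free])
    print(free,full(f.x).round(4),(np.abs(f.fun).max()*1e3).round(2))
```

```text
[0, 1, 4, 5, 7, 8] [ 0.1609 -0.0006  0.      0.      0.565   0.4218  0.      0.3068 -0.1592
  0.    ] 0.41
[0, 4, 5, 7, 8] [ 0.1607  0.      0.      0.      0.5649  0.4218  0.      0.3065 -0.1598
  0.    ] 0.41
[0, 1, 2, 4, 5, 7, 8] [ 1.607e-01 -2.000e-04 -1.100e-03  0.000e+00  5.663e-01  4.225e-01
  0.000e+00  3.075e-01 -1.596e-01  0.000e+00] 0.39
[0, 1, 4, 5, 7, 8, 9] [ 0.1585  0.0049  0.      0.      0.5663  0.4226  0.      0.3054 -0.1647
 -0.0011] 0.39
```

The five-parameter model fits to 0.4 mm: no shoulder offset and a 160 mm lateral wrist offset. I'll search for IK solutions over the insertion path, including the other wrist branches.

```bash
cat > ik.py <<'E'
from kin import *
K=np.array([.1607,0,0,0,.5649,.4218,0,.3065,-.1598,0])
LO=np.array([-179.83,-69.29,-61.27,-181.25,-171.15,-177.46]);HI=np.array([179.83,118.12,80.66,117.63,-9.14,177.46])
def solve(p,R,seed):
    def res(j):
        q,S=fk(j,K);return np.concatenate([(q-p)*10,Ro.from_matrix(S.T@R).as_rotvec()*3])
    f=least_squares(res,np.clip(seed,LO+.1,HI-.1),bounds=(LO,HI),x_scale=50,max_nfev=60)
    return f.x,np.linalg.norm(f.fun)
def allsol(p,R,n=60,rng=np.random.default_rng(0)):
    out=[]
    for i in range(n):
        s=np.array([rng.uniform(-70,70),rng.uniform(-60,80),rng.uniform(-60,80),rng.uniform(-180,117),rng.uniform(-120,-10),rng.uniform(-177,177)])
        x,e=solve(p,R,s)
        if e<3e-3 and not any(np.abs(x-y).max()<1 for y in out): out.append(x)
    return out
E
cat > t1.py <<'E'
import ik; from ik import *
import sys
YAW=-10.05;t=np.array([.5459,-.2040,.0938])
Rs=(Ro.from_euler('z',YAW,degrees=True)*Ro.from_euler('y',-25,degrees=True)).as_matrix()
def tool(xl,zl,th,lean=0,half=0,h=.0102,y=0):
    F=(Ro.from_euler('z',YAW,degrees=True)*Ro.from_euler('y',-25-th,degrees=True)).as_matrix()
    g=np.array([0.08,0,h+.019])        # grasp point in cover frame (from low edge)
    R=F@np.array([[0,-1,0],[-1,0,0],[0,0,-1.]])
    if half: R=R@np.diag([-1,-1,1])
    R=R@Ro.from_euler('y',lean,degrees=True).as_matrix()  # lean about jaw axis
    return t+Rs@[xl,y,zl]+F@g+R@[0,0,.019],R
if __name__=="__main__":
  for lean in(0,-30,-20,20,30):
    for half in(0,1):
      for th,xl in((14,-.058),(14,-.082),(0,-.082)):
        print(lean,half,th,xl,[s.round(0).astype(int).tolist() for s in allsol(*tool(xl,.002,th,lean,half),n=30)])
E
python3 t1.py
```

```text
0 0 14 -0.058 []
0 0 14 -0.082 []
0 0 0 -0.082 [[-4, 15, -41, 16, -10, -22]]
0 1 14 -0.058 []
0 1 14 -0.082 []
0 1 0 -0.082 [[-4, 15, -41, 16, -10, 158]]
-30 0 14 -0.058 [[-32, 21, -13, -60, -50, 71]]
-30 0 14 -0.082 [[-33, 20, -16, -62, -50, 75]]
-30 0 0 -0.082 [[-27, 23, -11, -47, -52, 52]]
-30 1 14 -0.058 []
-30 1 14 -0.082 []
-30 1 0 -0.082 [[-9, 18, -54, 100, -31, 77]]
-20 0 14 -0.058 [[-26, 17, -18, -56, -36, 64]]
-20 0 14 -0.082 [[-27, 16, -20, -58, -36, 68]]
-20 0 0 -0.082 [[-20, 19, -16, -39, -40, 42]]
-20 1 14 -0.058 []
-20 1 14 -0.082 []
-20 1 0 -0.082 [[-18, 15, -54, 110, -18, 76]]
20 0 14 -0.058 []
20 0 14 -0.082 []
20 0 0 -0.082 [[-18, 15, -54, 110, -18, -104]]
20 1 14 -0.058 [[-26, 17, -18, -56, -36, -116]]
20 1 14 -0.082 [[-27, 16, -20, -58, -36, -112]]
20 1 0 -0.082 [[-20, 19, -16, -39, -40, -138]]
30 0 14 -0.058 []
30 0 14 -0.082 []
30 0 0 -0.082 [[-9, 18, -54, 100, -31, -103]]
30 1 14 -0.058 [[-32, 21, -13, -60, -50, -109]]
30 1 14 -0.082 [[-33, 20, -16, -62, -50, -105]]
30 1 0 -0.082 [[-27, 23, -11, -47, -52, -128]]
```

```bash
cat > t2.py <<'E'
from t1 import *
for lean in(-10,-13,-16,-20):
  s=np.array([-26,17,-18,-56,-36,64.])
  for th,xl,zl in((14,-.058,.08),(14,-.058,.002),(14,-.082,.002),(7,-.082,.002),(0,-.082,.0)):
    x,e=solve(*tool(xl,zl,th,lean,h=.013),s);s=x;print(lean,th,xl,x.round(0).tolist(),round(e,4))
E
python3 t2.py
python3 - <<'E'
from ik import *
# counter grasp, lean, at cover pose (keeping yaw)
F=Ro.from_euler('z',32.03,degrees=True).as_matrix()
for lean in(-13,-16,-20):
    R=F@np.array([[0,-1,0],[-1,0,0],[0,0,-1.]])@Ro.from_euler('y',lean,degrees=True).as_matrix()
    p=np.array([.4937,.1897,0])+F@[0,0,.032]+R@[0,0,.019]
    print(lean,p,[s.round(0).tolist() for s in allsol(p,R,25)])
E
```

```text
-10 14 -0.058 [-13.0, 4.0, -27.0, -31.0, -24.0, 31.0] 0.0
-10 14 -0.058 [-16.0, 13.0, -24.0, -44.0, -20.0, 47.0] 0.0
-10 14 -0.082 [-18.0, 13.0, -26.0, -48.0, -20.0, 52.0] 0.0
-10 7 -0.082 [-13.0, 14.0, -26.0, -33.0, -22.0, 34.0] 0.0
-10 0 -0.082 [-11.0, 17.0, -24.0, -24.0, -27.0, 23.0] 0.0
-13 14 -0.058 [-17.0, 5.0, -24.0, -38.0, -29.0, 40.0] 0.0
-13 14 -0.058 [-19.0, 14.0, -22.0, -49.0, -25.0, 54.0] 0.0
-13 14 -0.082 [-21.0, 13.0, -24.0, -52.0, -25.0, 58.0] 0.0
-13 7 -0.082 [-16.0, 15.0, -23.0, -39.0, -27.0, 41.0] 0.0
-13 0 -0.082 [-14.0, 17.0, -21.0, -30.0, -31.0, 30.0] 0.0
-16 14 -0.058 [-21.0, 6.0, -22.0, -43.0, -34.0, 46.0] 0.0
-16 14 -0.058 [-22.0, 15.0, -20.0, -52.0, -30.0, 59.0] 0.0
-16 14 -0.082 [-24.0, 14.0, -22.0, -55.0, -30.0, 63.0] 0.0
-16 7 -0.082 [-19.0, 16.0, -21.0, -43.0, -31.0, 47.0] 0.0
-16 0 -0.082 [-17.0, 18.0, -19.0, -34.0, -35.0, 35.0] 0.0
-20 14 -0.058 [-25.0, 7.0, -19.0, -48.0, -40.0, 53.0] 0.0
-20 14 -0.058 [-26.0, 16.0, -18.0, -56.0, -36.0, 64.0] 0.0
-20 14 -0.082 [-27.0, 16.0, -20.0, -58.0, -36.0, 67.0] 0.0
-20 7 -0.082 [-23.0, 17.0, -18.0, -47.0, -37.0, 53.0] 0.0
-20 0 -0.082 [-20.0, 19.0, -16.0, -39.0, -40.0, 42.0] 0.0
-13 [0.49143319 0.19332343 0.01348697] [[30.0, 29.0, -18.0, -19.0, -45.0, 15.0]]
-16 [0.49092243 0.19413987 0.01373603] [[29.0, 29.0, -16.0, -22.0, -47.0, 19.0]]
-20 [0.4902535  0.19520914 0.01414584] [[26.0, 30.0, -14.0, -26.0, -51.0, 24.0]]
```

A 15° lean about the jaw axis keeps the whole path well within range. I'll set the cover back where it lay and re-grip it leaned.

```bash
python3 -c "
from go import *
rel([.4939,.1899,.14],Rtool(32.03))"
```

```text
dxyz [-9.663  2.817  0.637] w [-7.219 -2.6   -8.016] t 7.83 F [-0.6 -0.8 -3.2] g 0.181 tcp [ 0.5037 -0.2044  0.2248]
```

{"name": "move_arm", "arguments": {"motion": [-9.66, 2.82, 0.64, -7.22, -2.6, -8.02, 1, -9.66, 2.82, 0.64, -7.22, -2.6, -8.02, 1, -9.66, 2.82, 0.64, -7.22, -2.6, -8.02, 1, -9.66, 2.82, 0.64, -7.22, -2.6, -8.02, 1, -9.66, 2.82, 0.64, -7.22, -2.6, -8.02, 1, -9.66, 2.82, 0.64, -7.22, -2.6, -8.02, 1, -9.66, 2.82, 0.64, -7.22, -2.6, -8.02, 1, -9.66, 2.82, 0.64, -7.22, -2.6, -8.02, 1, -9.66, 2.82, 0.64, -7.22, -2.6, -8.02, 1, -9.66, 2.82, 0.64, -7.22, -2.6, -8.02, 1, -9.66, 2.82, 0.64, -7.22, -2.6, -8.02, 1, -9.66, 2.82, 0.64, -7.22, -2.6, -8.02, 1, -9.66, 2.82, 0.64, -7.22, -2.6, -8.02, 1, -9.66, 2.82, 0.64, -7.22, -2.6, -8.02, 1, -9.66, 2.82, 0.64, -7.22, -2.6, -8.02, 1]}}

```text
time_s: 9.08
tcp_pos: [0.494, 0.189, 0.1403]
ee_rot: [[0.53, -0.848, 0.001], [-0.848, -0.53, 0.0], [0.0, -0.001, -1.0]]
wrist_force: [0.6, 0.0, -4.0]
gripper_width: 0.185
```

```bash
python3 -c "
from go import *
rel([.4939,.1899,.0103],Rtool(32.03))"
```

```text
dxyz [-0.021 -0.007  3.251] w [-0.012 -0.001 -0.01 ] t 9.08 F [ 0.6  0.  -4. ] g 0.185 tcp [0.494  0.189  0.1403]
```

{"name": "move_arm", "arguments": {"motion": [-0.02, 0, 1, 0, 0, 0, 1, -0.02, 0, 2, 0, 0, 0, 1, -0.02, 0, 2.8, 0, 0, 0, 1, -0.02, 0, 3.1, 0, 0, 0, 1, -0.02, 0, 3.25, 0, 0, 0, 1, -0.02, 0, 3.25, 0, 0, 0, 1, -0.02, 0, 3.25, 0, 0, 0, 0, -0.02, 0, 3.25, 0, 0, 0, 0, -0.02, 0, 3.25, 0, 0, 0, 0, -0.02, 0, 3.25, 0, 0, 0, 0, -0.02, 0, 3.25, 0, 0, 0, 0]}}

```text
time_s: 10.0
tcp_pos: [0.4942, 0.19, 0.0109]
ee_rot: [[0.53, -0.848, 0.002], [-0.848, -0.53, 0.001], [0.0, -0.003, -1.0]]
wrist_force: [0.2, -0.3, 0.1]
gripper_width: 0.455
```

```bash
python3 wsnap.py w7; python3 -c "
from go import *
R=Rtool(32.03)@Ro.from_euler('y',-15,degrees=True).as_matrix()
rel(np.array([.4939,.1899,.032])+R@[0,0,.019],R)"
```

```text
[0.49424448 0.18996897 0.01094304] [ 38.6  27.5 -27.3   0.  -35.1  -6.7] [ 0.16  0.19 -0.19 -0.07 -0.05  0.01]
dxyz [-0.125  0.004 -0.072] w [-0.026 -3.001 -0.006] t 10.05 F [-0.7  0.1  0.2] g 0.473 tcp [0.4941 0.1899 0.0108]
```

View pics/w7.png

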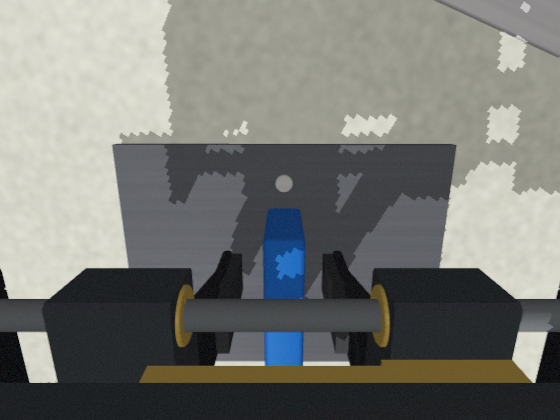

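{"name": "move_arm", "arguments": {"motion": [-0.06, 0, -0.25, 0, -1.2, 0, 0, -0.12, 0, -0.2, 0, -2.4, 0, 0, -0.12, 0, -0.1, 0, -3, 0, 0, -0.12, 0, -0.07, 0, -3, 0, 0, -0.12, 0, -0.07, 0, -3, 0, 1, -0.12, 0, -0.07, 0, -3, 0, 1, -0.12, 0, -0.07, 0, -3, 0, 1, -0.12, 0, -0.07, 0, -3, 0, 1, -0.12, 0, -0.07, 0, -3, 0, 1, -0.12, 0, -0.07, 0, -3, 0, 1, -0.12, 0, -0.07, 0, -3, 0, 1, -0.12, 0, -0.07, 0, -3, 0, 1, -0.12, 0, -0.07, 0, -3, 0, 1, -0.12, 0, -0.07, 0, -3, 0, 1]}}

```text
time_s: 11.22
tcp_pos: [0.4911, 0.1943, 0.0137]
ee_rot: [[0.512, -0.848, -0.136], [-0.819, -0.53, 0.221], [-0.259, -0.002, -0.966]]
wrist_force: [-2.0, 1.7, 2.7]
gripper_width: 0.179
```

```bash
cat > cov.py <<'E'
from go import *
# record grasp: pose of tool in the cover frame (cover flat, underside z=0, yaw/pos from jaws)
s=r.sense();R=s["ee_rot"];y=-R[:,1];yaw=np.degrees(np.arctan2(y[1],y[0]))
g=s["tcp_pos"]-R[:,2]*.019
print(s["tcp_pos"],"yaw",yaw,"grasp",g,"g",s["gripper_width"]);print(s["joints"].round(2))
print("lean",np.degrees(np.arcsin(R[2,0])), "jaw tilt",np.degrees(np.arcsin(R[2,1])))
E
python3 cov.py
```

```text
[0.49108596 0.19430321 0.01369651] yaw 31.994572978520168 grasp [0.49367156 0.19010713 0.0320461 ] g 0.17885507129469727
[ 29.18  29.25 -16.92 -20.95 -46.45  17.69]
lean -15.034582033012976 jaw tilt -0.09491940393574382
```

```bash
cat > ins.py <<'E'
from go import *
from t1 import tool
def go(*a,**k):
    k={**dict(lean=-15,h=.013),**k};p,R=tool(*a,**k);print(a,p.round(4),end=' ');rel(p,R)
E
python3 - <<'E'
from ins import *
from ik import solve
from scipy.spatial.transform import Slerp
s=r.sense();p0=s["tcp_pos"]+[0,0,.22];R0=s["ee_rot"]
p1,R1=tool(-.056,.085,14,lean=-15,h=.013)
S=Slerp([0,1],Ro.from_matrix([R0,R1]));j=s["joints"]
for f in np.linspace(0,1,9):
    j,e=solve(p0+f*(p1-p0),S(f).as_matrix(),j);print(f,(p0+f*(p1-p0)).round(2),j.round(0).tolist(),round(e,4))
E
```

```text
0.0 [0.49 0.19 0.23] [30.0, 14.0, -5.0, -16.0, -72.0, 7.0] 0.0
0.125 [0.49 0.15 0.23] [26.0, 11.0, -10.0, -15.0, -65.0, 8.0] 0.0
0.25 [0.5  0.1  0.23] [21.0, 8.0, -15.0, -15.0, -59.0, 9.0] 0.0
0.375 [0.5  0.05 0.22] [16.0, 5.0, -19.0, -15.0, -53.0, 10.0] 0.0
0.5 [0.5  0.   0.22] [10.0, 3.0, -22.0, -16.0, -47.0, 13.0] 0.0
0.625 [ 0.51 -0.05  0.22] [4.0, 2.0, -24.0, -19.0, -41.0, 17.0] 0.0
0.75 [ 0.51 -0.1   0.21] [-3.0, 2.0, -24.0, -24.0, -37.0, 24.0] 0.0
0.875 [ 0.51 -0.14  0.21] [-11.0, 3.0, -24.0, -31.0, -34.0, 33.0] 0.0
1.0 [ 0.51 -0.19  0.21] [-19.0, 5.0, -22.0, -41.0, -33.0, 43.0] 0.0
```

{"name": "move_arm", "arguments": {"motion": [-0.26, 0, -0.97, 0, 0, 0, 1, -0.52, 0, -1.93, 0, 0, 0, 1, -0.78, 0, -2.9, 0, 0, 0, 1, -1.04, 0, -3.86, 0, 0, 0, 1, -1.3, 0, -4.83, 0, 0, 0, 1, -1.43, 0, -5.31, 0, 0, 0, 1, -1.43, 0, -5.31, 0, 0, 0, 1]}}

```text
time_s: 11.8
tcp_pos: [0.4935, 0.1947, 0.239]
ee_rot: [[0.515, -0.848, -0.125], [-0.818, -0.53, 0.225], [-0.257, -0.013, -0.966]]
wrist_force: [0.6, -0.5, -3.4]
gripper_width: 0.183
```

```bash
python3 -c "
from ins import *
go(-.056,.085,14)"
```

```text
(-0.056, 0.085, 14) [ 0.5142 -0.1934  0.2081] dxyz [ 8.398  4.712 -1.498] w [9.124 2.889 5.897] t 11.8 F [ 0.6 -0.5 -3.4] g 0.183 tcp [0.4935 0.1947 0.239 ]
```

{"name": "move_arm", "arguments": {"motion": [8.4, 4.71, -1.5, 9.12, 2.89, 5.9, 1, 8.4, 4.71, -1.5, 9.12, 2.89, 5.9, 1, 8.4, 4.71, -1.5, 9.12, 2.89, 5.9, 1, 8.4, 4.71, -1.5, 9.12, 2.89, 5.9, 1, 8.4, 4.71, -1.5, 9.12, 2.89, 5.9, 1, 8.4, 4.71, -1.5, 9.12, 2.89, 5.9, 1, 8.4, 4.71, -1.5, 9.12, 2.89, 5.9, 1, 8.4, 4.71, -1.5, 9.12, 2.89, 5.9, 1, 8.4, 4.71, -1.5, 9.12, 2.89, 5.9, 1, 8.4, 4.71, -1.5, 9.12, 2.89, 5.9, 1, 8.4, 4.71, -1.5, 9.12, 2.89, 5.9, 1, 8.4, 4.71, -1.5, 9.12, 2.89, 5.9, 1, 8.4, 4.71, -1.5, 9.12, 2.89, 5.9, 1, 8.4, 4.71, -1.5, 9.12, 2.89, 5.9, 1, 8.4, 4.71, -1.5, 9.12, 2.89, 5.9, 1]}}

```text
time_s: 13.05
tcp_pos: [0.5139, -0.1919, 0.2075]
ee_rot: [[-0.006, -0.767, 0.642], [-0.979, 0.134, 0.15], [-0.201, -0.628, -0.752]]
wrist_force: [0.3, -0.0, -3.2]
gripper_width: 0.181
```

```bash
python3 -c "
from ins import *
print(r.sense()['joints'].round(1))
go(-.056,.085,14);go(-.056,.03,14);go(-.056,.004,14)"; python3 wsnap.py w8; python3 -c "
from h import *
s=imaging.capture('scene');crop(s,140,130,160,130,5,'s8')"
```

```text
[-19.    5.1 -22.2 -40.4 -32.8  43.2]
(-0.056, 0.085, 14) [ 0.5142 -0.1934  0.2081] dxyz [ 0.032 -0.02  -0.013] w [0.023 0.015 0.013] t 13.05 F [ 0.3 -0.  -3.2] g 0.181 tcp [ 0.5139 -0.1919  0.2075]
(-0.056, 0.03, 14) [ 0.5371 -0.1974  0.1583] dxyz [0.379 0.311 1.276] w [0.023 0.015 0.013] t 13.05 F [ 0.3 -0.  -3.2] g 0.181 tcp [ 0.5139 -0.1919  0.2075]
(-0.056, 0.004, 14) [ 0.5479 -0.1994  0.1347] dxyz [0.543 0.467 1.886] w [0.023 0.015 0.013] t 13.05 F [ 0.3 -0.  -3.2] g 0.181 tcp [ 0.5139 -0.1919  0.2075]
[ 0.51389855 -0.19193381  0.20750979] [-19.    5.1 -22.2 -40.4 -32.8  43.2] [ 0.13 -0.37  0.63  0.05 -0.02  0.05]
```

View pics/w8.png

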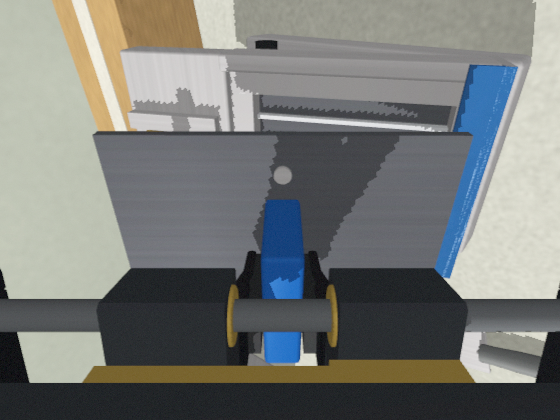

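View pics/s8.png

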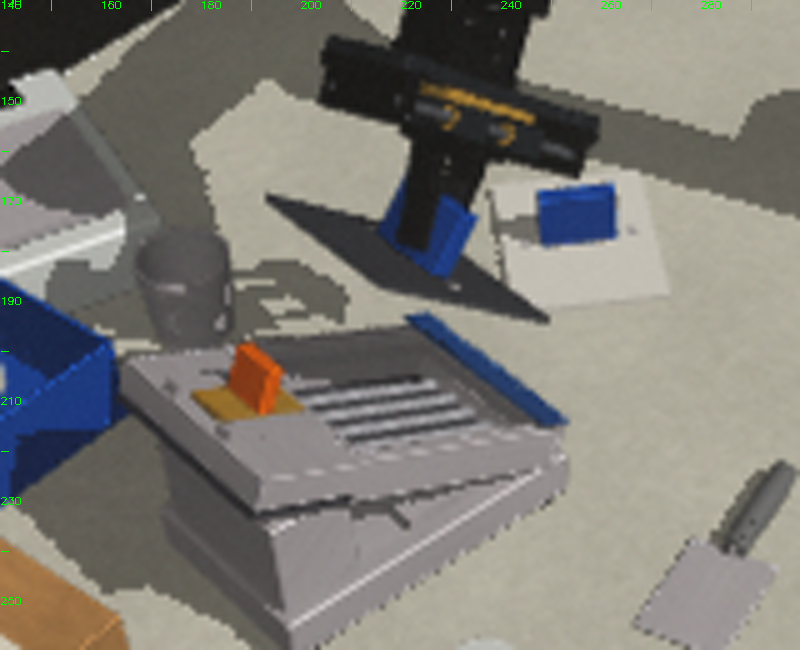

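Run:
```python
from ins import *
import json
p={k:np.array(v) for k,v in json.load(open("pics/w8.json")).items()}
from t1 import Rs,t
s=r.sense();R=s["ee_rot"]@Ro.from_euler('y',15.03,degrees=True).as_matrix()  # unlean -> axes x=-Y,y=-X,z=-Z
F=R@np.array([[0,-1,0],[-1,0,0],[0,0,-1.]])
g=s["tcp_pos"]-s["ee_rot"][:,2]*.019;o=g-F[:,2]*.032
for c in((.08,-.06,.005),(-.08,-.06,.005),(.008,-.03,.05),(-.008,-.03,.05)): print(c,proj(p,o+F@c).round(1))
print("cover in seat",(Rs.T@(o-t)).round(4), (Rs.T@F).round(3).tolist())
for c in((-.066,-.0758,.017),(.084,-.065,.009),(-.066,.0758,.017)): print("seat",c,proj(p,t+Rs@c).round(1))
im=cv2.imread("pics/w8.png");crop(im,85,30,160,150,4,"w8L");crop(im,400,30,140,260,3,"w8R")
```

```text
(0.08, -0.06, 0.005) [ 86.9 139.4]
(-0.08, -0.06, 0.005) [467.5 138.8]
(0.008, -0.03, 0.05) [254.4 264. ]
(-0.008, -0.03, 0.05) [299.1 263.9]
cover in seat [0.0215 0.0012 0.1044] [[0.97, -0.002, -0.241], [0.002, 1.0, -0.001], [0.241, 0.0, 0.97]]
seat (-0.066, -0.0758, 0.017) [468.3  66.2]
seat (0.084, -0.065, 0.009) [223.5  71.3]
seat (-0.066, 0.0758, 0.017) [414.8 272.5]
```

View pics/w8L.png

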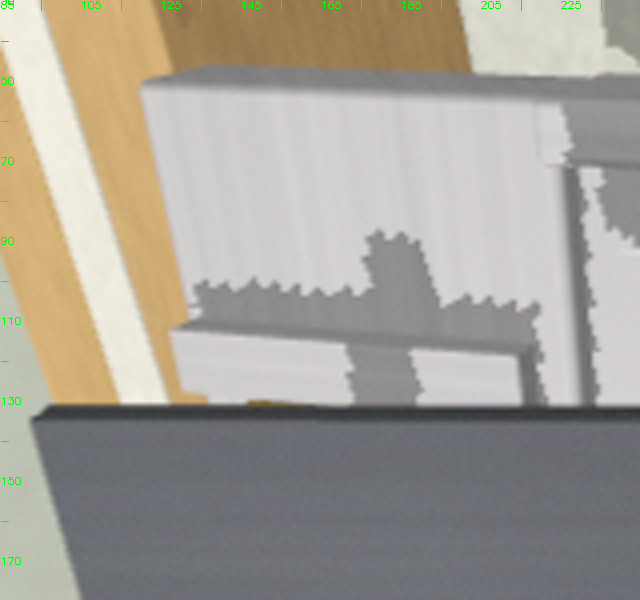

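View pics/w8R.png

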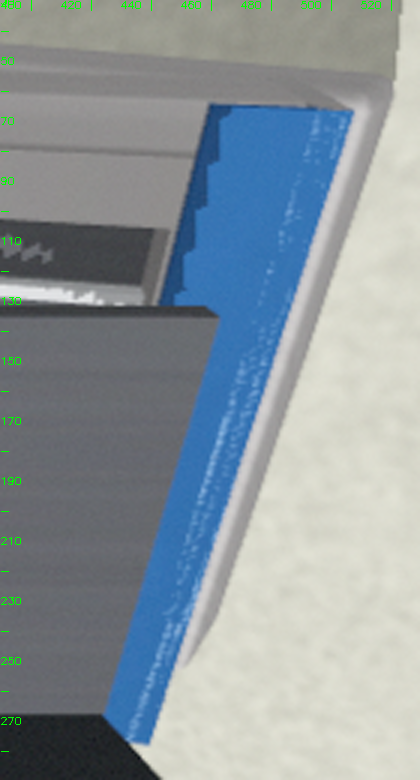

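Run:
```python
from ins import *
import json
L=lambda n:{k:np.array(v) for k,v in json.load(open(f"pics/{n}.json")).items()}
a=np.radians(32.0);R=np.array([[np.cos(a),-np.sin(a),0],[np.sin(a),np.cos(a),0],[0,0,1]])
p=L("w7")
for c in((.08,-.06,.005),(-.08,-.06,.005)): print(c,proj(p,np.array([.4939,.1899,0])+R@c).round(1))
crop(cv2.imread("pics/w7.png"),100,130,60,30,10,"w7a");crop(cv2.imread("pics/w7.png"),420,130,60,30,10,"w7b")
a=cv2.imread("pics/w7a.png");b=cv2.imread("pics/w7b.png");cv2.imwrite("pics/w7ab.png",np.vstack([a,b]))
```

```text
(0.08, -0.06, 0.005) [109.4 146.4]
(-0.08, -0.06, 0.005) [455.8 146.4]
```

View pics/w7ab.png

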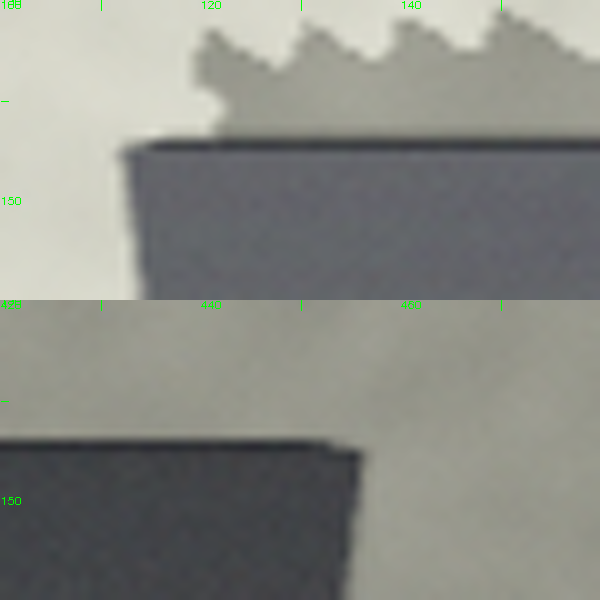

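Run:
```python
from h import *
im=cv2.imread("pics/w8.png");crop(im,240,190,90,90,7,"w8f")
crop(im,85,125,60,150,4,"w8l2")
```

```text
(no output)
```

View pics/w8f.png

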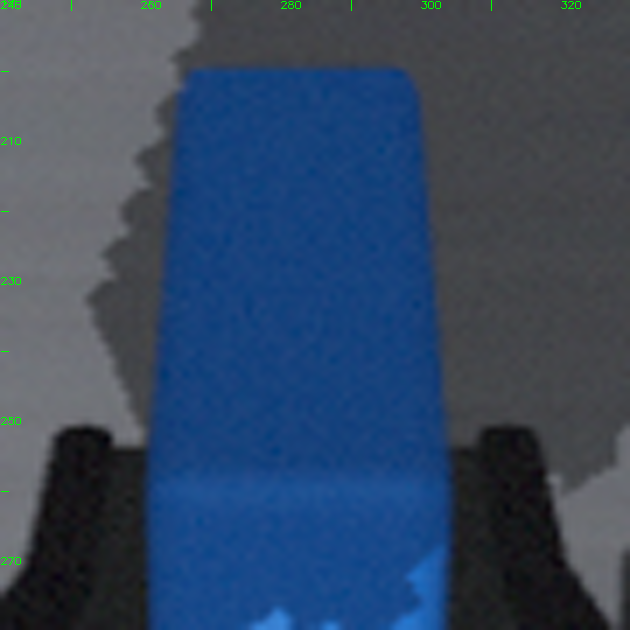

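View pics/w8l2.png

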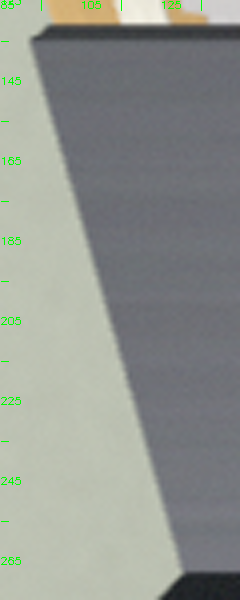

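Run:
```python
from go import *
import json
s=r.sense();p=imaging.camera_params("wrist");T=p["world_from_camera"]
print("now",(s["ee_rot"].T@(T[:3,3]-s["tcp_pos"])).round(4),(s["ee_rot"].T@T[:3,:3]).round(4).tolist(),s["tcp_pos"])
R0=np.array([[ 9.34827937e-01, -3.55100338e-01, -6.91632287e-04],[-3.55100998e-01, -9.34825575e-01, -2.10355010e-03],[ 1.00415801e-04,  2.21205671e-03, -9.99997548e-01]])
T0=np.array([[-3.55246058e-01, -8.94766749e-01, -2.70541499e-01,2.95353744e-01],[-9.34772681e-01,  3.40203931e-01,  1.02280591e-01,5.56434948e-01],[5.22008919e-04,  2.89229579e-01, -9.57259619e-01,3.82677454e-01]])
print("start",(R0.T@(T0[:,3]-[0.22158949, 0.58375154, 0.2214536])).round(4),(R0.T@T0[:,:3]).round(4).tolist())
print(proj(p,s["tcp_pos"]),proj(p,s["tcp_pos"]-s["ee_rot"][:,2]*.019))
T8=np.array(json.load(open("pics/w8.json"))["world_from_camera"]);print((T8-T)[:3].round(4).tolist())
```

```text
now [ 0.0792  0.0012 -0.1617] [[-0.0011, -0.9571, -0.2898], [1.0, -0.0011, -0.0004], [0.0001, -0.2898, 0.9571]] [ 0.51427532 -0.19213119  0.20811803]
start [ 0.0787 -0.0003 -0.1612] [[-0.0002, -0.9572, -0.2893], [1.0, 0.0003, -0.0017], [0.0017, -0.2893, 0.9572]]
[279.53490608 270.60696732] [279.26991941 289.6061024 ]
[[-0.0007, 0.0004, -0.0008, -0.0002], [0.0002, -0.0002, 0.0003, 0.0002], [0.0009, 0.0006, -0.0005, -0.0005]]
```

Within this image, cover and feeder agree with the plan to about 1 mm; the camera pose readings jitter by about as much. I'll lower the low edge in front of the lip.

```bash
python3 -c "
from ins import *
go(-.056,.03,14);go(-.056,.004,14);go(-.081,.003,14)"
```

```text
(-0.056, 0.03, 14) [ 0.5371 -0.1974  0.1583] dxyz [0.377 0.33  1.282] w [0.01  0.012 0.017] t 13.15 F [-0.2  1.3 -3.7] g 0.185 tcp [ 0.5143 -0.1921  0.2081]
(-0.056, 0.004, 14) [ 0.5479 -0.1994  0.1347] dxyz [0.541 0.487 1.891] w [0.01  0.012 0.017] t 13.15 F [-0.2  1.3 -3.7] g 0.185 tcp [ 0.5143 -0.1921  0.2081]
(-0.081, 0.003, 14) [ 0.526  -0.1955  0.1232] dxyz [0.507 1.099 1.769] w [0.01  0.012 0.017] t 13.15 F [-0.2  1.3 -3.7] g 0.185 tcp [ 0.5143 -0.1921  0.2081]
```

{"name": "move_arm", "arguments": {"motion": [0.15, 0.12, 0.5, 0, 0, 0, 1, 0.3, 0.25, 1.0, 0, 0, 0, 1, 0.42, 0.37, 1.4, 0, 0, 0, 1, 0.49, 0.43, 1.7, 0, 0, 0, 1, 0.54, 0.49, 1.89, 0, 0, 0, 1, 0.54, 0.49, 1.89, 0, 0, 0, 1]}}

```text
time_s: 13.65
tcp_pos: [0.5477, -0.1986, 0.1326]
ee_rot: [[-0.006, -0.768, 0.641], [-0.979, 0.134, 0.151], [-0.202, -0.626, -0.753]]
wrist_force: [-0.8, -0.5, -3.6]
gripper_width: 0.179
```

```bash
python3 -c "
from ins import *
go(-.056,.004,14);go(-.081,.003,14);s=imaging.capture('scene');crop(s,150,170,130,90,6,'s9')"; python3 wsnap.py w9
```

```text
(-0.056, 0.004, 14) [ 0.5479 -0.1994  0.1347] dxyz [ 0.009 -0.038 -0.04 ] w [0.046 0.024 0.009] t 13.65 F [-0.8 -0.5 -3.6] g 0.179 tcp [ 0.5477 -0.1986  0.1326]
(-0.081, 0.003, 14) [ 0.526  -0.1955  0.1232] dxyz [-0.024  0.575 -0.16 ] w [0.046 0.024 0.009] t 13.65 F [-0.8 -0.5 -3.6] g 0.179 tcp [ 0.5477 -0.1986  0.1326]
[ 0.54772806 -0.19875961  0.13377009] [-21.3  14.5 -20.5 -50.8 -28.8  56.6] [ 0.05 -1.88  0.42  0.74 -0.12 -0.41]
```

View pics/w9.png

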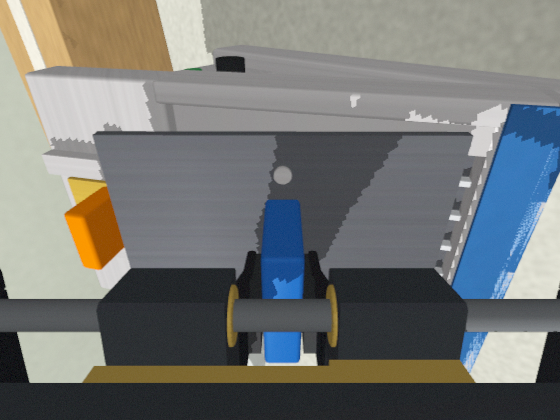

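View pics/s9.png

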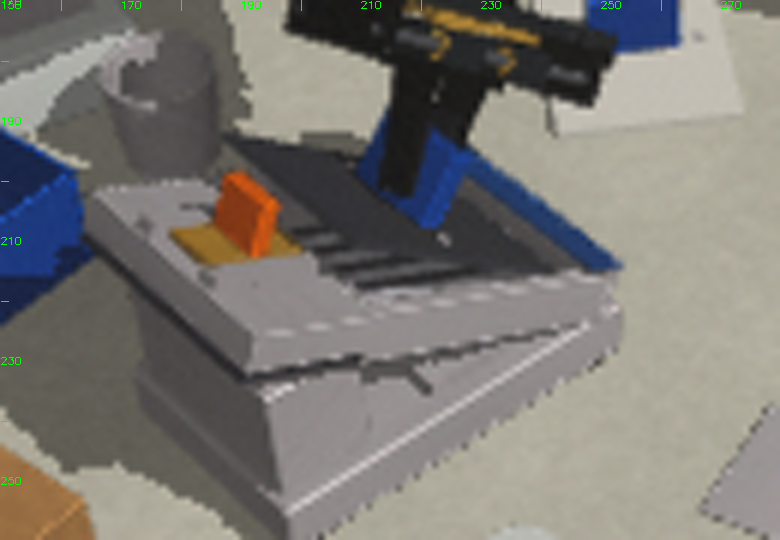

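The low edge sits just up-slope of the lip, with no contact force. I'll slide it under.

{"name": "move_arm", "arguments": {"motion": [-0.01, 0.14, -0.04, 0, 0, 0, 1, -0.01, 0.28, -0.08, 0, 0, 0, 1, -0.02, 0.42, -0.12, 0, 0, 0, 1, -0.02, 0.57, -0.16, 0, 0, 0, 1, -0.02, 0.57, -0.16, 0, 0, 0, 1, -0.02, 0.57, -0.16, 0, 0, 0, 1]}}

```text
time_s: 14.25
tcp_pos: [0.5258, -0.1963, 0.1254]
ee_rot: [[-0.006, -0.766, 0.643], [-0.98, 0.134, 0.15], [-0.201, -0.629, -0.751]]
wrist_force: [0.4, -0.4, -3.9]
gripper_width: 0.181
```

```bash
python3 -c "
from ins import *
go(-.081,.003,14);go(-.081,.002,7);go(-.081,0,0);s=imaging.capture('scene');crop(s,150,170,130,90,6,'s10')"; python3 wsnap.py w10
```

```text
(-0.081, 0.003, 14) [ 0.526  -0.1955  0.1232] dxyz [-0.01   0.034  0.047] w [0.013 0.008 0.021] t 14.25 F [ 0.4 -0.4 -3.9] g 0.181 tcp [ 0.5258 -0.1963  0.1254]
(-0.081, 0.002, 7) [ 0.5333 -0.1968  0.1153] dxyz [0.06  0.013 0.308] w [-1.34   0.007  0.384] t 14.25 F [ 0.4 -0.4 -3.9] g 0.181 tcp [ 0.5258 -0.1963  0.1254]
(-0.081, 0, 0) [ 0.5402 -0.198   0.1057] dxyz [0.137 0.029 0.594] w [-2.692  0.006  0.747] t 14.25 F [ 0.4 -0.4 -3.9] g 0.181 tcp [ 0.5258 -0.1963  0.1254]
[ 0.52626676 -0.19647263  0.12562095] [-22.9  13.7 -22.7 -53.5 -28.9  60.7] [ 0.14  0.29  0.62  0.03 -0.11  0.01]
```

View pics/w10.png

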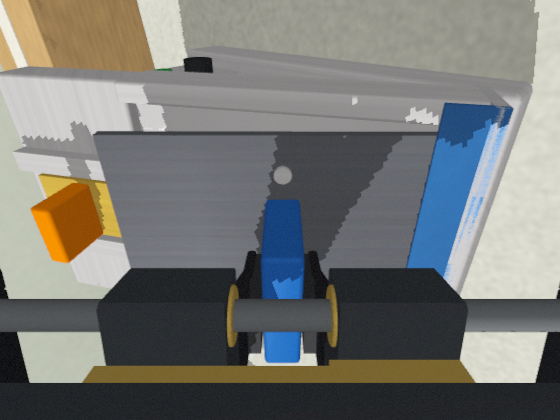

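View pics/s10.png

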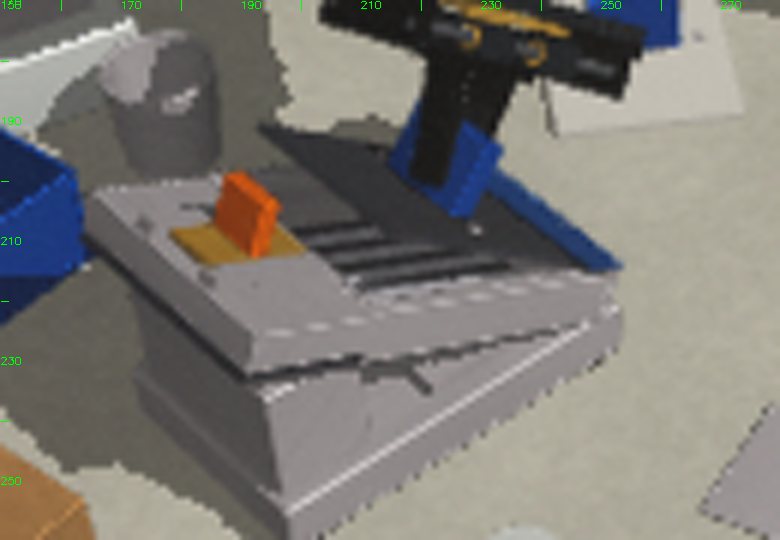

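Hooked: the lip overlaps the low edge by about 35 px (15 mm), and there's no force. I'll turn it down.

{"name": "move_arm", "arguments": {"motion": [0.02, 0.03, 0.16, -0.45, 0, 0.13, 1, 0.04, 0.02, 0.23, -0.9, 0, 0.26, 1, 0.06, 0.01, 0.31, -1.34, 0, 0.38, 1, 0.08, 0.01, 0.38, -1.7, 0, 0.48, 1, 0.1, 0.02, 0.45, -2.02, 0, 0.57, 1, 0.1, 0.02, 0.45, -2.02, 0, 0.57, 1]}}

```text
time_s: 14.85
tcp_pos: [0.5386, -0.1974, 0.1112]
ee_rot: [[-0.044, -0.866, 0.499], [-0.973, 0.151, 0.176], [-0.227, -0.477, -0.849]]
wrist_force: [-2.6, -0.1, 2.7]
gripper_width: 0.183
```

```bash
python3 -c "
from ins import *
go(-.081,0,0);go(-.081,-0.001,0);s=imaging.capture('scene');crop(s,150,170,130,90,6,'s11')"; python3 wsnap.py w11
```

```text
(-0.081, 0, 0) [ 0.5402 -0.198   0.1057] dxyz [0.045 0.029 0.132] w [-0.67   0.012  0.209] t 14.85 F [-2.6 -0.1  2.7] g 0.183 tcp [ 0.5386 -0.1974  0.1112]
(-0.081, -0.001, 0) [ 0.5406 -0.1981  0.1048] dxyz [0.051 0.031 0.157] w [-0.67   0.012  0.209] t 14.85 F [-2.6 -0.1  2.7] g 0.183 tcp [ 0.5386 -0.1974  0.1112]
[ 0.5384561  -0.19739333  0.11143734] [-16.9  16.7 -20.3 -36.7 -31.6  38.9] [-0.6  -0.73 -0.63 -1.65  0.83  1.01]
```

View pics/w11.png

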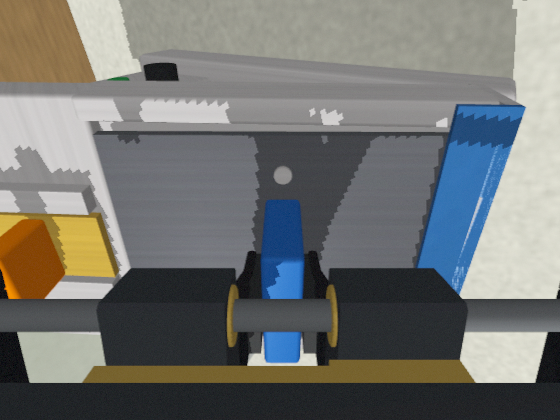

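{"name": "move_arm", "arguments": {"motion": [0.02, 0.01, 0.05, -0.33, 0, 0.1, 1, 0.04, 0.03, 0.11, -0.67, 0, 0.21, 1, 0.04, 0.03, 0.11, -0.67, 0, 0.21, 1, 0.04, 0.03, 0.11, -0.67, 0, 0.21, 1]}}

```text
time_s: 15.28
tcp_pos: [0.5395, -0.1981, 0.107]
ee_rot: [[-0.062, -0.89, 0.451], [-0.97, 0.16, 0.184], [-0.236, -0.426, -0.873]]
wrist_force: [-0.4, 0.6, -1.2]
gripper_width: 0.183
```

```bash
python3 -c "
from ins import *
go(-.081,0,0);print(r.sense()['moment'].round(2));s=imaging.capture('scene');crop(s,150,170,130,90,6,'s12')"; python3 wsnap.py w12
```

```text
(-0.081, 0, 0) [ 0.5402 -0.198   0.1057] dxyz [ 0.003 -0.002  0.037] w [-0.048  0.01  -0.014] t 15.28 F [-0.4  0.6 -1.2] g 0.183 tcp [ 0.5395 -0.1981  0.107 ]
[-0.56  1.29 -0.01]
[ 0.53934398 -0.19811692  0.10700978] [-16.   17.7 -19.4 -32.9 -33.6  33.8] [-0.    0.03 -0.28  0.05 -0.14 -0.27]
```

View pics/w12.png

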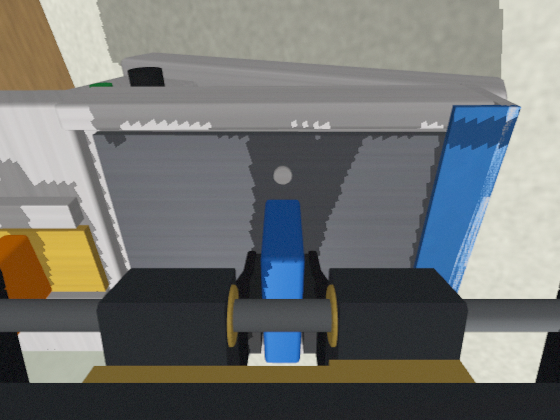

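View pics/s12.png

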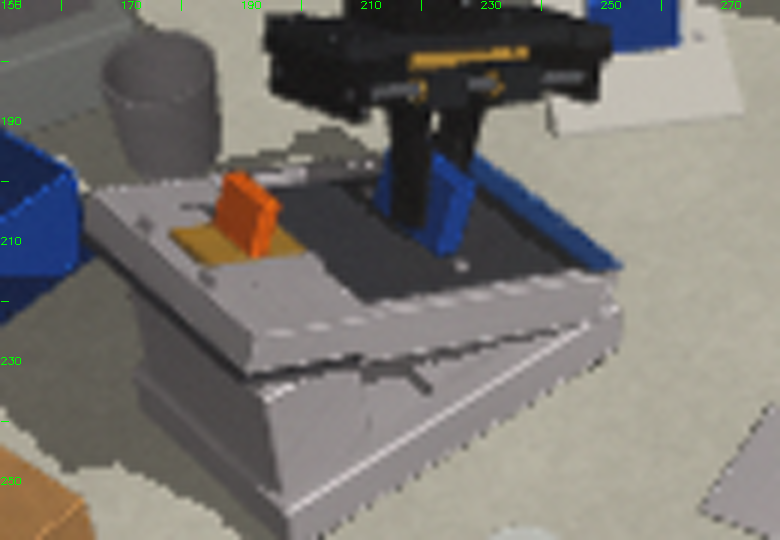

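Nearly flat. A gentle further press will check the seating.

{"name": "move_arm", "arguments": {"motion": [0, 0, 0.03, -0.1, 0, 0, 1, 0, 0, 0.06, -0.15, 0, 0, 1, 0, 0, 0.06, -0.15, 0, 0, 1, 0, 0, 0.06, -0.15, 0, 0, 1]}}

```text
time_s: 15.72
tcp_pos: [0.539, -0.1979, 0.1065]
ee_rot: [[-0.062, -0.896, 0.44], [-0.97, 0.158, 0.186], [-0.236, -0.415, -0.879]]
wrist_force: [-10.7, -0.6, 9.8]
gripper_width: 0.185
```

```bash
python3 -c "
from ins import *
go(-.081,0,0);print(r.sense()['moment'].round(2))"
```

```text
(-0.081, 0, 0) [ 0.5402 -0.198   0.1057] dxyz [ 0.005 -0.019  0.029] w [ 0.099  0.015 -0.019] t 15.72 F [-10.7  -0.6   9.8] g 0.185 tcp [ 0.539  -0.1979  0.1065]
[0.2  1.87 0.34]
```

Firm contact at about 14 N, and the plane sits at the nominal 95 mm. I'll release and back off along the tool axis.

{"name": "move_arm", "arguments": {"motion": [0, 0, -0.03, 0, 0, 0, 0, 0, 0, -0.03, 0, 0, 0, 0, 0, 0, -0.03, 0, 0, 0, 0, 0, 0, -0.03, 0, 0, 0, 0, 0, 0, -0.03, 0, 0, 0, 0, 0, 0, -0.5, 0, 0, 0, 0, 0, 0, -1.2, 0, 0, 0, 0, 0, 0, -2, 0, 0, 0, 0, 0, 0, -3, 0, 0, 0, 0, 0, 0, -3, 0, 0, 0, 0]}}

```text
time_s: 16.55
tcp_pos: [0.4877, -0.2229, 0.2195]
ee_rot: [[-0.059, -0.891, 0.45], [-0.971, 0.155, 0.18], [-0.23, -0.426, -0.875]]
wrist_force: [1.1, -0.7, 0.6]
gripper_width: 0.503
```

```bash
python3 -c "
from h import *
print(r.sense())
s=imaging.capture('scene');crop(s,150,170,130,90,6,'s13')"; python3 wsnap.py w13
```

```text
{'time_s': 16.55, 'joints': array([-19.72679722,   6.63685801, -17.08938294, -26.09167131,
       -46.84399948,  27.92366759]), 'joint_velocities': array([ 1.06667993,  3.98578088, -2.52332866, -4.20732099,  4.92582768,
        1.4753536 ]), 'effort': array([ -0.62506294, -23.71584713,  16.36548042,   3.00017774,
        -0.08009478,  -0.09805613]), 'tcp_pos': array([ 0.48766256, -0.22287372,  0.21950308]), 'ee_rot': array([[-0.05923433, -0.8912739 ,  0.44957994],
       [-0.971419  ,  0.15517078,  0.17963061],
       [-0.22986174, -0.4260902 , -0.87499184]]), 'wrist_force': array([ 1.05925815, -0.67882358,  0.56517534]), 'moment': array([-0.30816254,  0.72407566, -0.0400152 ]), 'gripper_width': 0.5030227350277392}
[ 0.48744082 -0.22164381  0.21649892] [-19.7   6.8 -17.2 -26.3 -46.7  28. ] [ 0.88  3.44 -3.24 -2.47  0.67  0.28]
```

View pics/w13.png

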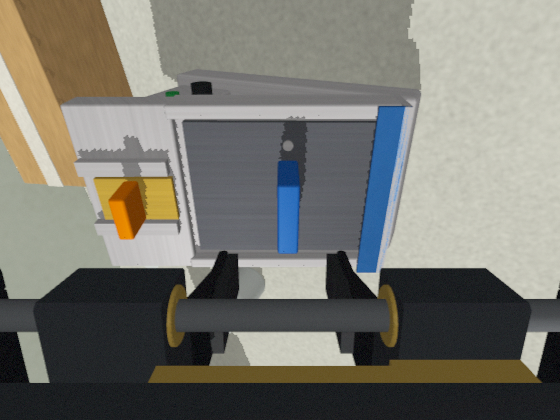

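View pics/s13.png

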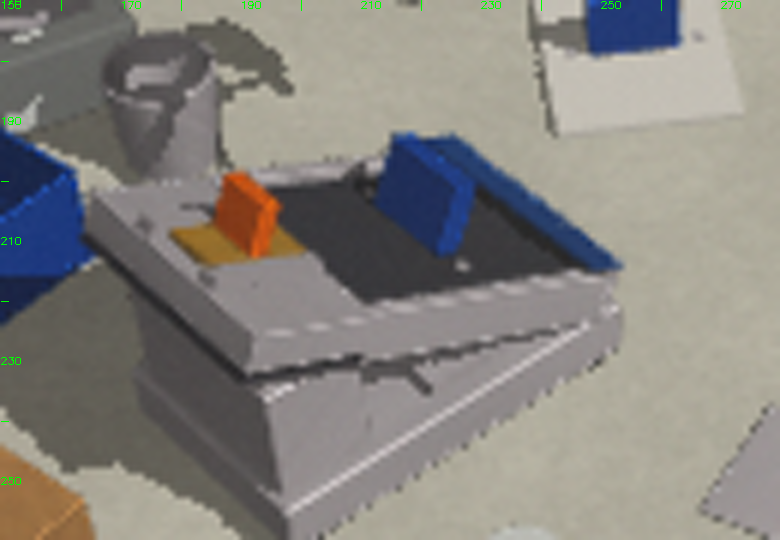

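The cover lies flat: in the wrist view it fills the recess at (187–370, 122–250) and its low edge is under the lip. Next is the keeper.

```bash
cat > kp.py <<'E'
from go import *
from t1 import Rs,YAW
t=np.array([.5455,-.2040,.095])
def ktool(x,z,lean=-15,y=0):
    R=Rtool(YAW,25)@Ro.from_euler('y',lean,degrees=True).as_matrix()
    return t+Rs@[x,y,z]+R@[0,0,.019],R
E
python3 - <<'E'
from kp import *
from ik import solve
import json
p={k:np.array(v) for k,v in json.load(open("pics/w13.json")).items()}
for c in((.118-.0022,-.018,.046),(.13-.0022,-.018,.046),(.118-.0022,.018,.046),(.13-.0022,.018,.046),(-.066,-.0758,.017),(-.066,.0758,.017),(.006,-.03,.05),(-.010,-.03,.05),(.006,.03,.05),(-.010,.03,.05)): print(np.round(c,3),proj(p,t+Rs@c).round(1))
j=r.sense()["joints"]
for x,z in((.1218,.1),(.1218,.038),(.093,.038)):
    P,R=ktool(x,z);j,e=solve(P,R,j);print(x,z,P.round(4),j.round(1),round(e,4));rel(P,R)
im=cv2.imread("pics/w13.png");crop(im,90,160,100,90,7,"w13k");crop(im,260,100,160,180,4,"w13c")
E
```

```text
[ 0.116 -0.018  0.046] [122.  200.2]
[ 0.128 -0.018  0.046] [105.2 200.2]
[0.116 0.018 0.046] [133.  240.8]
[0.128 0.018 0.046] [117.4 240.8]
[-0.066 -0.076  0.017] [378.  107.9]
[-0.066  0.076  0.017] [354.7 272.7]
[ 0.006 -0.03   0.05 ] [275. 188.]
[-0.01 -0.03  0.05] [298.2 188. ]
[0.006 0.03  0.05 ] [275.8 256.3]
[-0.01  0.03  0.05] [296.3 256.3]
0.1218 0.1 [ 0.6211 -0.2124  0.2205] [-13.6  16.9  -4.6 -22.9 -46.8  19.5] 0.0
dxyz [-0.445 -3.039  1.383] w [ 0.05   0.006 -0.009] t 16.65 F [ 0.5 -0.1 -0.8] g 0.501 tcp [ 0.4868 -0.2207  0.2139]
0.1218 0.038 [ 0.6469 -0.217   0.1643] [-13.7  22.3  -4.5 -25.2 -42.   22.7] 0.0
dxyz [-0.043 -3.046  2.88 ] w [ 0.05   0.006 -0.009] t 16.65 F [ 0.5 -0.1 -0.8] g 0.501 tcp [ 0.4868 -0.2207  0.2139]
0.093 0.038 [ 0.6212 -0.2124  0.1521] [-14.1  20.9  -8.3 -26.5 -39.9  24.7] 0.0
dxyz [-0.042 -2.326  2.883] w [ 0.05   0.006 -0.009] t 16.65 F [ 0.5 -0.1 -0.8] g 0.501 tcp [ 0.4868 -0.2207  0.2139]
```

View pics/w13k.png

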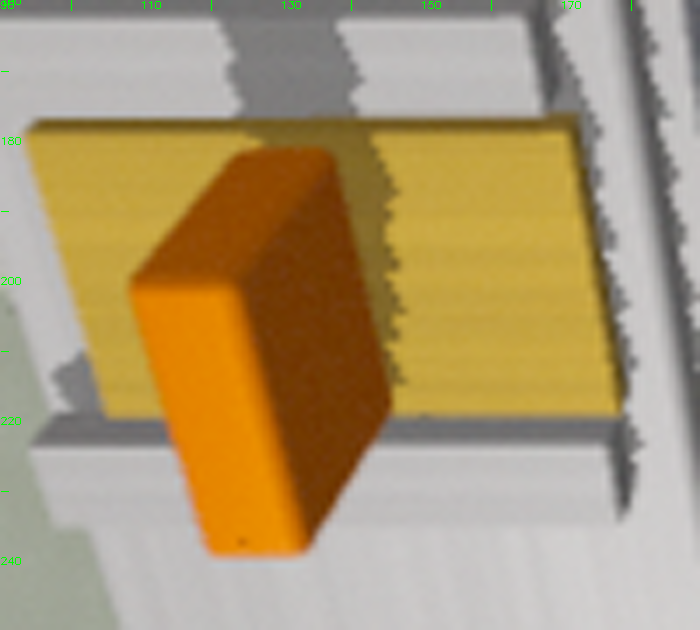

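View pics/w13c.png

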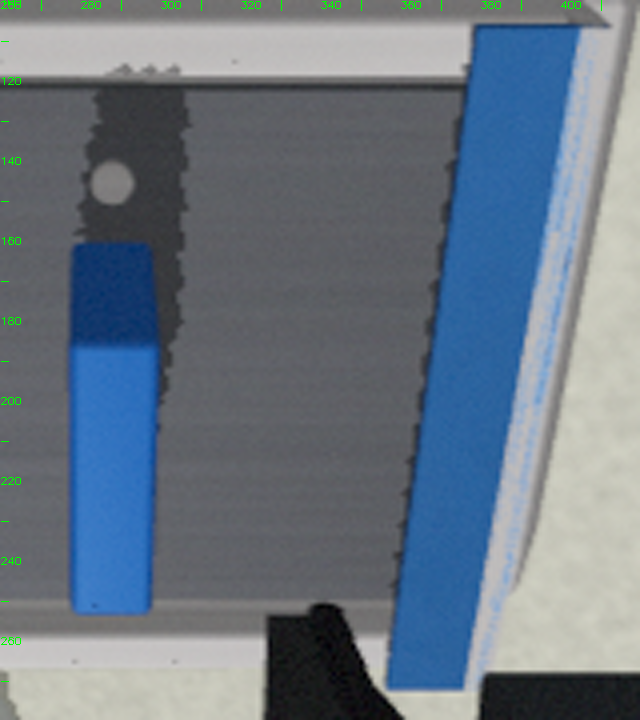

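{"name": "move_arm", "arguments": {"motion": [-0.2, -0.9, 0, 0, 0, 0, 0, -0.4, -1.8, 0.2, 0, 0, 0, 0, -0.45, -2.6, 0.8, 0, 0, 0, 0, -0.45, -3.02, 1.3, 0.05, 0, 0, 0, -0.45, -3.02, 1.38, 0.05, 0, 0, 0, -0.45, -3.02, 1.38, 0.05, 0, 0, 0]}}

```text
time_s: 17.15
tcp_pos: [0.6204, -0.2107, 0.2158]
ee_rot: [[-0.062, -0.895, 0.441], [-0.969, 0.159, 0.187], [-0.237, -0.416, -0.878]]
wrist_force: [-0.2, 0.8, 0.3]
gripper_width: 0.497
```

```bash
python3 wsnap.py w14; python3 -c "
from kp import *
rel(*ktool(.121,.1));rel(*ktool(.121,.038))
s=imaging.capture('scene');crop(s,140,150,130,90,6,'s14')"
```

```text
[ 0.62041768 -0.21073085  0.21584576] [-13.5  17.1  -4.8 -23.  -46.7  19.5] [-1.14 -3.03 -0.79  0.81 -0.6  -0.16]
dxyz [ 0.006 -0.044 -0.061] w [ 0.057  0.017 -0.02 ] t 17.2 F [ 0.1 -1.1  0.6] g 0.502 tcp [ 0.6199 -0.2113  0.2173]
dxyz [ 0.409 -0.052  1.435] w [ 0.057  0.017 -0.02 ] t 17.2 F [ 0.1 -1.1  0.6] g 0.502 tcp [ 0.6199 -0.2113  0.2173]
```

View pics/w14.png

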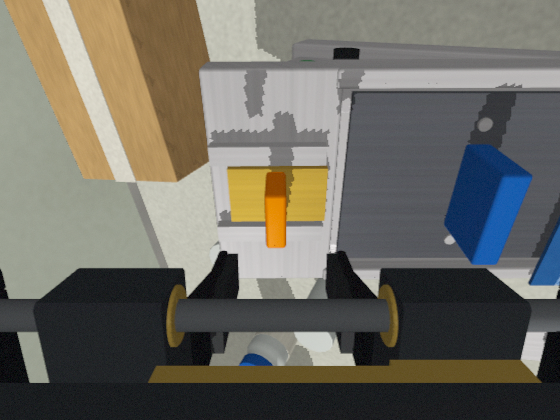

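View pics/s14.png

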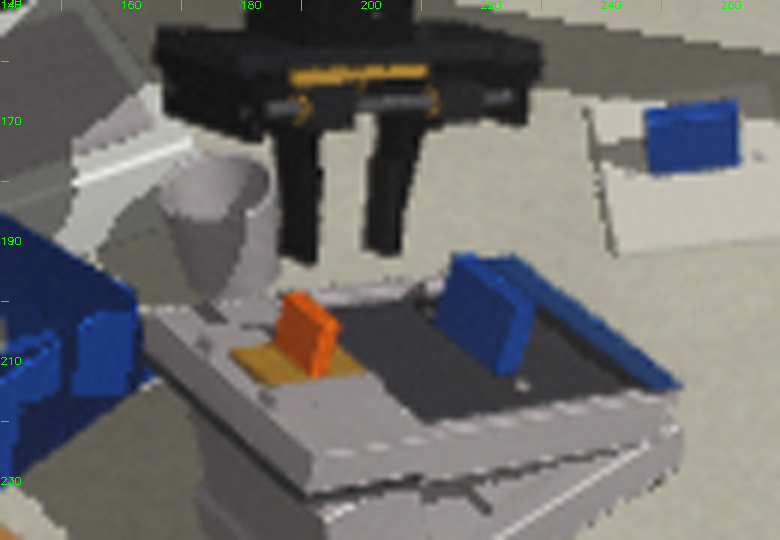

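The fin at (276,210) is centred between the open fingers. I'll descend and close.

{"name": "move_arm", "arguments": {"motion": [0.15, -0.03, 0.5, 0, 0, 0, 0, 0.3, -0.05, 1.0, 0.05, 0, 0, 0, 0.38, -0.05, 1.3, 0.05, 0, 0, 0, 0.41, -0.05, 1.43, 0.05, 0, 0, 0, 0.41, -0.05, 1.43, 0.05, 0, 0, 0, 0.41, -0.05, 1.43, 0.05, 0, 0, 1, 0.41, -0.05, 1.43, 0.05, 0, 0, 1, 0.41, -0.05, 1.43, 0.05, 0, 0, 1, 0.41, -0.05, 1.43, 0.05, 0, 0, 1, 0.41, -0.05, 1.43, 0.05, 0, 0, 1, 0.41, -0.05, 1.43, 0.05, 0, 0, 1, 0.41, -0.05, 1.43, 0.05, 0, 0, 1]}}

```text
time_s: 18.25
tcp_pos: [0.6461, -0.2174, 0.1662]
ee_rot: [[-0.061, -0.891, 0.449], [-0.97, 0.159, 0.184], [-0.236, -0.424, -0.874]]
wrist_force: [-1.3, 1.0, 1.8]
gripper_width: 0.134
```

```bash
python3 wsnap.py w15; python3 -c "
from kp import *
rel(*ktool(.121,.038));rel(*ktool(.094,.038))
s=r.sense();print('grasp in seat',Rs.T@(s['tcp_pos']-.019*s['ee_rot'][:,2]-t))"
```

```text
[ 0.64611659 -0.21744697  0.16617   ] [-13.8  22.1  -4.5 -25.3 -42.1  22.8] [-0.03  0.11  0.06  0.02 -0.15  0.02]
dxyz [-0.002  0.024  0.051] w [-0.025  0.009 -0.008] t 18.3 F [-0.7 -0.2  2.4] g 0.133 tcp [ 0.6461 -0.2174  0.1661]
dxyz [-0.001  0.699  0.05 ] w [-0.025  0.009 -0.008] t 18.3 F [-0.7 -0.2  2.4] g 0.133 tcp [ 0.6461 -0.2174  0.1661]
grasp in seat [ 0.12191711 -0.00061732  0.03996486]
```

View pics/w15.png

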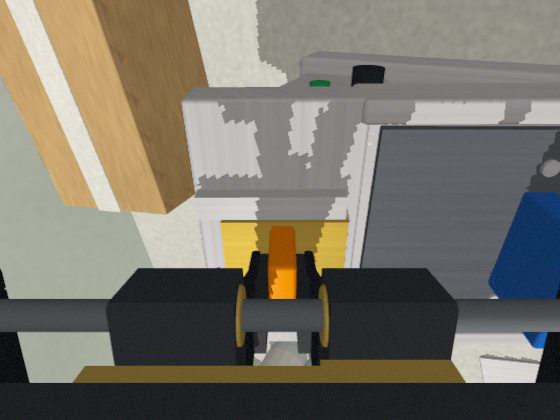

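Keeper fin gripped (11.6 mm opening). I'll drag it forward.

{"name": "move_arm", "arguments": {"motion": [0, 0.12, 0, 0, 0, 0, 1, 0, 0.25, 0, 0, 0, 0, 1, 0, 0.38, 0, 0, 0, 0, 1, 0, 0.5, 0, 0, 0, 0, 1, 0, 0.6, 0, 0, 0, 0, 1, 0, 0.67, 0, 0, 0, 0, 1, 0, 0.67, 0, 0, 0, 0, 1]}}

```text
time_s: 18.88
tcp_pos: [0.6213, -0.2131, 0.1544]
ee_rot: [[-0.061, -0.892, 0.448], [-0.97, 0.159, 0.184], [-0.236, -0.423, -0.875]]
wrist_force: [-0.3, -0.1, 0.6]
gripper_width: 0.134
```

```bash
cat > kst.py <<'E'
from kp import *
s=r.sense();print('grasp in seat',Rs.T@(s['tcp_pos']-.019*s['ee_rot'][:,2]-t),"F seat",(Rs.T@s["wrist_force"]).round(1),s["gripper_width"])
E
python3 kst.py
```

```text
grasp in seat [ 0.09414684 -0.0006724   0.0400033 ] F seat [ 0.1 -0.2  0.7] 0.13376735798299796
```

{"name": "move_arm", "arguments": {"motion": [0, 0.03, 0, 0, 0, 0, 1, 0, 0.06, 0, 0, 0, 0, 1, 0, 0.08, 0, 0, 0, 0, 1, 0, 0.08, 0, 0, 0, 0, 1]}}

```text
time_s: 19.22
tcp_pos: [0.6211, -0.2131, 0.1544]
ee_rot: [[-0.061, -0.889, 0.453], [-0.97, 0.16, 0.182], [-0.234, -0.429, -0.872]]
wrist_force: [9.1, 0.1, -1.3]
gripper_width: 0.133
```

```bash
python3 kst.py
```

```text
grasp in seat [ 0.0939007  -0.00071072  0.04003605] F seat [ 7.6  1.7 -4.9] 0.13338847871780496
```

It moved 27.8 mm, then the force rose to 9 N with no more motion, so it's against its forward stop. I'll release and retreat.

{"name": "move_arm", "arguments": {"motion": [0, 0.03, 0, 0, 0, 0, 1, 0, 0, 0, 0, 0, 0, 0, 0, 0, 0, 0, 0, 0, 0, 0, 0, 0, 0, 0, 0, 0, 0, 0, 0, 0, 0, 0, 0, 0, 0, 0, 0, 0, 0, 0, 0, 0, -0.5, 0, 0, 0, 0, 0, 0, -1.2, 0, 0, 0, 0, 0, 0, -2, 0, 0, 0, 0, 0, 0, -3, 0, 0, 0, 0, 0, 0, -3, 0, 0, 0, 0]}}

```text
time_s: 20.13
tcp_pos: [0.5673, -0.2378, 0.268]
ee_rot: [[-0.059, -0.884, 0.464], [-0.972, 0.157, 0.175], [-0.228, -0.441, -0.868]]
wrist_force: [0.2, -0.0, 1.3]
gripper_width: 0.501
```

```bash
python3 wsnap.py w16; python3 kst.py; python3 -c "
from h import *
s=imaging.capture('scene');crop(s,150,170,130,90,6,'s16');cv2.imwrite('pics/scene16.png',s);cv2.imwrite('pics/top16.png',imaging.capture('top'))"
```

```text
[ 0.56732756 -0.2377794   0.2679591 ] [-17.9  11.   -5.6 -23.2 -51.7  22.3] [ 1.05  3.5  -2.56 -3.38  4.7   0.74]
grasp in seat [ 0.0959253  -0.03307017  0.1606127 ] F seat [-0.3 -0.3 -1.3] 0.4999886845636186
```

View pics/w16.png

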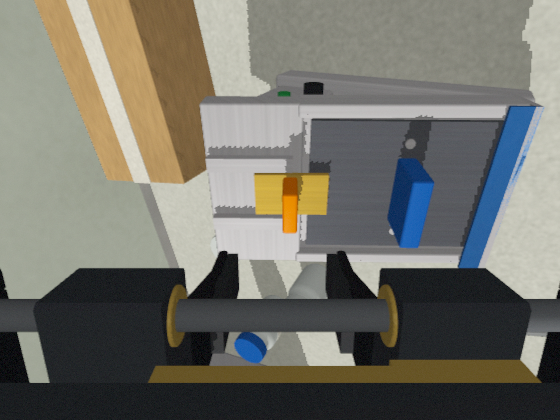

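View pics/s16.png

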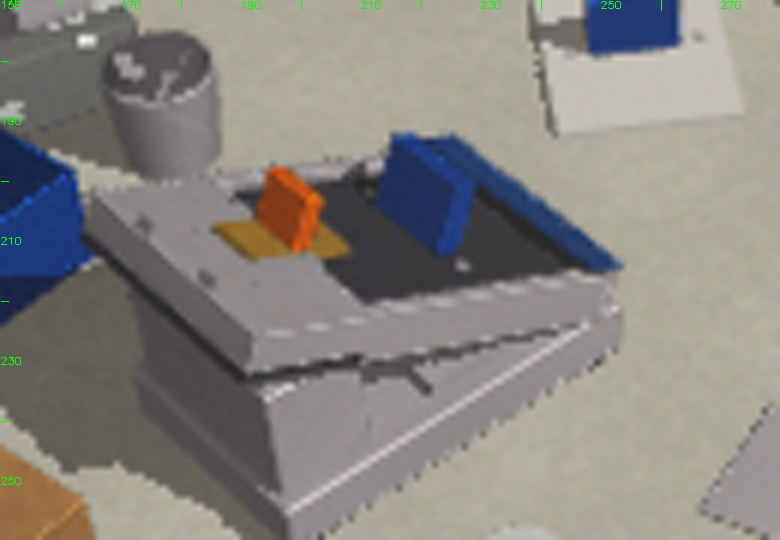

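View pics/top16.png

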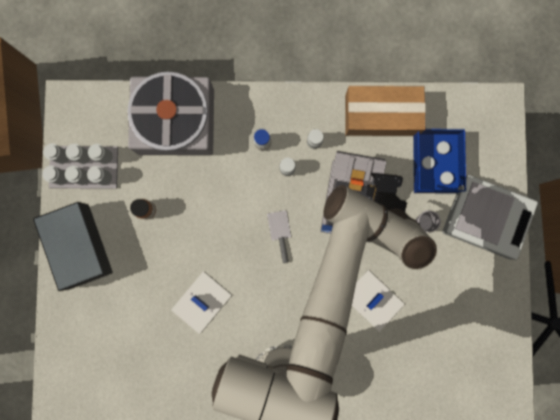

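Run:
```python
from kp import *
import json
p={k:np.array(v) for k,v in json.load(open("pics/w16.json")).items()}
for d in(.026,.030):
  for c in((.092-d,-.019,.014),(.092-d,.019,.014),(.118-d,-.018,.046),(.13-d,.018,.046)): print(d,np.round(c,3),proj(p,t+Rs@c).round(1))
for c in((-.066,-.0758,.017),(.084,-.065,.009),(.084,.065,.009)): print(c,proj(p,t+Rs@c).round(1))
crop(cv2.imread("pics/w16.png"),200,90,190,180,4,"w16k")
```

```text
0.026 [ 0.066 -0.019  0.014] [322.6 175.3]
0.026 [0.066 0.019 0.014] [320.1 214.6]
0.026 [ 0.092 -0.018  0.046] [291.  194.9]
0.026 [0.104 0.018 0.046] [275.5 234.2]
0.03 [ 0.062 -0.019  0.014] [327.5 175.4]
0.03 [0.062 0.019 0.014] [324.6 214.6]
0.03 [ 0.088 -0.018  0.046] [296.4 194.9]
0.03 [0.1   0.018 0.046] [280.5 234.2]
(-0.066, -0.0758, 0.017) [509.8 107.5]
(0.084, -0.065, 0.009) [302.1 118. ]
(0.084, 0.065, 0.009) [298.2 252.4]
```

View pics/w16k.png

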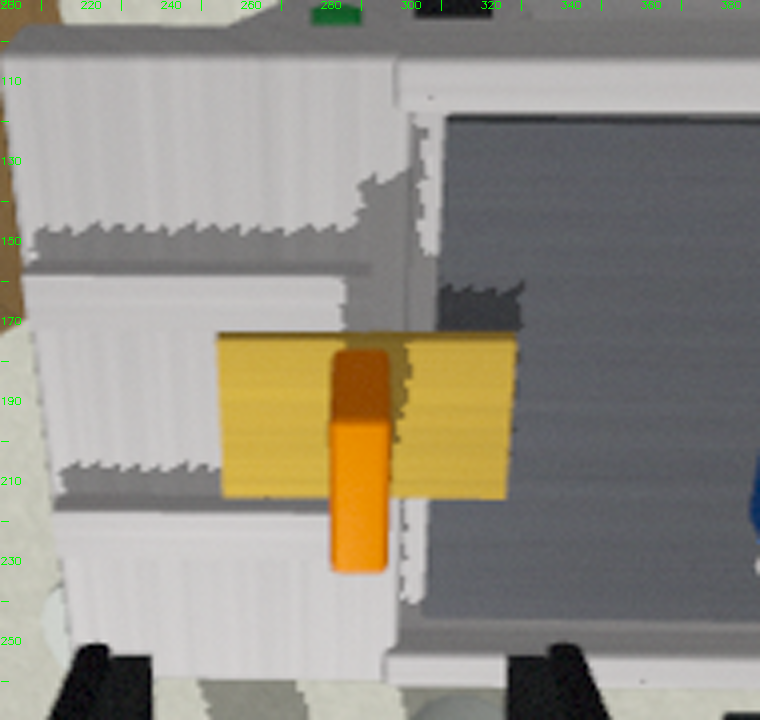

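The tongue tip is at column 329 and the fully forward prediction is 327.5, so the keeper is home. Everything is clear, so I'm handing in.

```bash
python3 -c "
from station import r
print(r.finish_job())"
```

```text
the job is handed in; nothing more can be done
None
```

The cover is back on the feeder, hooked under the blue lip and lying flat in the recess. The orange keeper is fully forward over its upper edge. I handed in at about 20 s of the 61 s, with the gripper open and about 12 cm clear.

**How it went:** My first approach, gripping the fin straight on, stopped at the joint-5 limit while still above the feeder. I put the cover back on the counter where it had been and gripped the fin again with the tool leaned 15°. From there I slid the low edge about 15 mm under the lip at 14° steeper than the seat. I then turned the cover down and pressed it lightly until it met the ledges.

**Last checks:**
- **Cover:** the wrist and scene views show it flat in the recess. The final press met firm contact at about 14 N, with the plate at about the nominal height.
- **Keeper:** it moved 28 mm, then met its stop at 9 N with no further motion. In the image the tongue tip is at column 329, against 327.5 predicted for full travel.
- **Bystanders:** in the final top view the bottles, jar, cup and spatula stand where they were at the start, judged by eye.

**Disagreements:** Wrist-camera poses jittered by 1–2 mm between readings. My camera fit put the seat at 93 mm instead of the stated 95 mm; the contact agreed with 95 mm. Both were within the play.

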